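# Dial the code on the fittings case and unlatch it

## Task

Unlock the blue fittings case: roll its three code wheels so that 4, 6, 3 stand squarely on top, left to right as seen from its front (the robot's side), and only then turn the latch knob clockwise to its stop. The case stands loose on the bench, so keep it from sliding or spinning (pressing down on the knob as you turn it helps), and leave the can, valve, jar and bin around it where they stand.

Things in the scene. Friction and masses are not known exactly. Their poses are not given: they have to be found in the camera images.
- case: Blue fittings case, 110 mm deep (x), 200 wide (y), deck 60 mm high, about 1.8 kg, loose on rubber feet. Origin: centre of underside. x runs from its front edge to its back, y to its left end seen from the front, z up; front faces the robot within 0.5 rad of yaw. On the deck at x = 0: code wheels at y = 78, 32 and -14 mm, latch knob at y = -70.
- wheel_left_centre (a point): Centre of the left code wheel, on its axle, 64 mm above the bench (4 above the deck); axes as the case. White ten-sided disc 16 mm thick (along case y), 78 mm across flats, flat side faces, axle along case y; stands 46 mm proud of the deck. Low grey ribs (84 mm across) on the rim between digits. Wheels are 46 mm apart centre to centre, 30 mm free between.
- wheel_left (a joint): Angle of the left wheel (rad). Black digits 0 to 9 on the rim (0 is red); the one at the very top is set: digit k is on top at k x 0.6283. Grows as the top rolls away from the case's front (to case +x). Stops at -0.2 and 5.85, no roll-over from 9 to 0. Friction 0.06 N m, no clicks, stays put. Can be pinched by its side faces and swung about its axle, or rolled by a fingertip.
- wheel_middle_centre (a point): Centre of the middle code wheel, on its axle, 64 mm above the bench (4 above the deck); axes as the case. White ten-sided disc 16 mm thick (along case y), 78 mm across flats, flat side faces, axle along case y; stands 46 mm proud of the deck. Low grey ribs (84 mm across) on the rim between digits. Wheels are 46 mm apart centre to centre, 30 mm free between.
- wheel_middle (a joint): Angle of the middle wheel (rad). Black digits 0 to 9 on the rim (0 is red); the one at the very top is set: digit k is on top at k x 0.6283. Grows as the top rolls away from the case's front (to case +x). Stops at -0.2 and 5.85, no roll-over from 9 to 0. Friction 0.06 N m, no clicks, stays put. Can be pinched by its side faces and swung about its axle, or rolled by a fingertip.
- wheel_right_centre (a point): Centre of the right code wheel, on its axle, 64 mm above the bench (4 above the deck); axes as the case. White ten-sided disc 16 mm thick (along case y), 78 mm across flats, flat side faces, axle along case y; stands 46 mm proud of the deck. Low grey ribs (84 mm across) on the rim between digits. Wheels are 46 mm apart centre to centre, 30 mm free between.
- wheel_right (a joint): Angle of the right wheel (rad). Black digits 0 to 9 on the rim (0 is red); the one at the very top is set: digit k is on top at k x 0.6283. Grows as the top rolls away from the case's front (to case +x). Stops at -0.2 and 5.85, no roll-over from 9 to 0. Friction 0.06 N m, no clicks, stays put. Can be pinched by its side faces and swung about its axle, or rolled by a fingertip.
- knob_centre (a point): Centre of the latch knob's bar grip, on the knob's vertical axis, 85 mm above the bench, fixed to the case (it does not turn with the knob; axes as the case). Knob: black bar 46 mm long, 14 mm thick, from 66 to 100 mm above the bench, on a black disc 48 mm across; a red line on top marks one end of the bar.
- knob (a joint): Angle of the latch knob (rad), growing clockwise seen from above, from a stop at 0 (bar along case x, red line towards the case's back: locked) to a stop at 1.3 (unlocked; bar's red end swung towards the case's right end). Stiff: about 0.22 N m; stays where it is left.
- can_centre (a point): Bystander: centre of an upright can with a yellow label, 56 mm across, 120 mm tall. Loose.
- valve_centre (a point): Bystander: centre of an upright brass valve on a 50 mm square foot, 108 mm tall, a side port reaching 29 mm from its axis. Loose.
- jar_centre (a point): Bystander: centre of an upright jar with a red cap, 58 mm across, 95 mm tall. Loose.
- bin_centre (a point): Bystander: centre of an open black bin full of brass fittings, 90 x 120 x 45 mm. Loose.

How it is judged:
By the outcome, as a careful person would: the job done as asked, in the order asked, and still so for the second after the job is handed in, with the robot touching nothing.
It also fails if it takes over 72 s, if anything falls off the work surface, if the arm or the gripper's body presses on something with over 40 N, if the wrist force passes 120 N, or if a joint passes its speed limit or range.

## Robot

A 6-joint arm with a two-finger parallel gripper is mounted at the origin on the work surface. World frame = base frame: x ahead of the robot, y to its left, z up, the work surface at z = 0. Lengths are in mm, angles in rad, forces in N, time in s.
With the tool pointing down it reaches from about 225 to 725 mm from the base axis. Payload 3.1 kg.
Tool frame: the origin (TCP) lies midway between the tips of the shut fingers; the grasp point (between the pads) lies 19 mm behind it; z points along the fingers, y is the direction in which the jaws open and shut (so a half turn about z gives the same grasp; the last joint's range is limited). The gripper opens to 85 mm and grips with 20 to 120 N. Pads are 22 mm wide; open, the fingers measure 114 mm over their backs; the gripper's body (76 mm by 85 mm) begins 54 mm behind the grasp point. The pads swing forward as they close: fully open they stand 13 mm farther back than shut.
Start: joints at [1.218, 0.048, 0.099, 1.622, 0, 1.443], TCP at [117.036, 511.781, 231.312] pointing down, gripper open.
Joint ranges: [-2.91, 2.91], [-0.99, 1.94], [-1.21, 1.42], [-2.12, 2.29], [-1.49, 1.47], [-3.14, 3.14]. Speed limits (rad/s): [2.79, 2.79, 3.14, 3.14, 3.14, 3.14].

## Interface

Orientations are given as a unit quaternion [w, x, y, z].
In Python, from workcell import telemetry, optics, order gives the robot as it stands. The module is installed in compiled form; this text tells all that it offers.
- The arm moves only by the shell command python3 -m pendant 'ROWS' [FORCE]. ROWS is a JSON object of lists of equal length, an entry for each row: "offset": the shift along the world's x, y, z in m, a list of three; "turn": the turn, a rotation vector about the world's x, y, z in rad, a list of three; "grip": the finger opening in m, from 0 to 0.0854. In form: {"offset": [[x, y, z], ...], "turn": [[wx, wy, wz], ...], "grip": [grip, ...]}. A call has 1 to 12 rows; each row shifts and turns the commanded pose from where the row before left it; what a row does not reach is not made up. A row lasts 1/8 s, in which the tool goes at most 62.5 mm and 10.7 degrees, less where a joint would pass 70% of its speed; a pose out of reach is approached as far as the arm can. A call with a gripper value outside its range is refused whole. The fingers move at their own pace and stop on an object; FORCE is the grip in N (left out, the last holds). Time passes only in rows, so rows that do not move let the fingers close. It gives the time, the measured TCP pose, the force and the opening at its end, in the units of the state.
- telemetry.get_obs(): the state, without advancing time (a new reading comes with each control period).
- optics.grab_frame(name): name is "side" or "top" or "wrist"; returns a dict with "frame" (400x640x3 uint8, red, green, blue), "mtx" (3x3 intrinsics, pixels), "k1" (the pictures are not rectified: a ray, as slopes to the right and down, at radius r is drawn at 1 + k1 r^2 times it, then the intrinsics apply), "world_from_camera" (4x4, takes a point from camera to world coordinates). Camera axes: x right, y up, looking along -z (the intrinsics and any distortion apply to the point x, -y, -z); pixel columns grow to the right and rows downward; lengths in mm; the calibration is good to about 2 mm. A picture is of the moment at which its call begins. There is no depth.
- order.sign_off(): hands the job in, once; it reports no verdict.
The state is a dict: "clock": time; "joints": joint angles; "qd": joint speeds; "joint_efforts": joint torques, N m; "eef_pos": TCP position; "eef_rot": TCP orientation; "contact_force": force on the tool from outside, world axes, zero at the start; "torque": the same for the moment, N m; "opening": finger opening in mm.
Only numpy, scipy, OpenCV 4.12 (cv2) and the standard library are available. Lean on these libraries where they do the work, as an engineer would, in place of code of your own. Each camera call takes 0.05 s, during which the arm holds its last target.

## Working session

There is one attempt and no reset: what is moved stays moved. The work goes in short steps, Python scripts to look and compute and a shell command to move; the robot and the scene stay as the last step left them, time stands still between calls to the robot, and variables do not carry over. Pictures are saved under pics/ and viewed, and the job is handed in when it is done.

```bash
mkdir -p pics; ls; python3 - <<'E'
from workcell import telemetry, optics
import cv2
print(telemetry.get_obs())
for n in ("side","top","wrist"):
    f=optics.grab_frame(n); cv2.imwrite(f"pics/{n}0.png",f["frame"][:,:,::-1]); print(n,f["mtx"].round(1).tolist(),f["k1"],f["world_from_camera"].round(3).tolist())
E
```

```text
pics
{'clock': 0.0, 'joints': array([ 1.21817921e+00,  4.87472623e-02,  9.75475318e-02,  1.62201711e+00,
       -4.12785872e-06,  1.44297491e+00]), 'qd': array([ 1.37292350e-03,  2.08504185e-03,  5.84552484e-04, -7.99311716e-04,
       -1.17284847e-03, -5.88387301e-05]), 'joint_efforts': array([-5.11955950e-04, -3.38785779e+01,  3.20012927e+01,  2.03948433e-02,
       -1.45237973e-04, -7.35925454e-06]), 'eef_pos': array([116.82931953, 511.18331571, 230.09378355]), 'eef_rot': array([-2.85934170e-04,  1.12161255e-01,  9.93689281e-01, -1.17599573e-03]), 'contact_force': array([ 0.25971895, -0.00667964,  0.34446784]), 'torque': array([ 0.03797064, -0.03198188,  0.07725984]), 'opening': 85.60236345827376}
side [[426.9, 0.0, 316.6], [0.0, 426.9, 201.8], [0.0, 0.0, 1.0]] -0.017807635429689002 [[-0.879, 0.27, -0.394, 192.012], [-0.477, -0.487, 0.731, 807.006], [0.006, 0.831, 0.557, 666.156], [0.0, 0.0, 0.0, 1.0]]
top [[440.6, 0.0, 323.5], [0.0, 440.6, 204.0], [0.0, 0.0, 1.0]] -0.011024170703263982 [[-0.041, 0.966, -0.254, 377.977], [-0.999, -0.04, 0.009, 37.569], [-0.002, 0.254, 0.967, 986.855], [0.0, 0.0, 0.0, 1.0]]
wrist [[277.4, 0.0, 322.5], [0.0, 277.4, 196.8], [0.0, 0.0, 1.0]] 0.01257165578664538 [[0.223, -0.941, -0.256, 52.256], [0.975, 0.215, 0.06, 526.291], [-0.002, -0.263, 0.965, 372.719], [0.0, 0.0, 0.0, 1.0]]
```

View pics/side0.png

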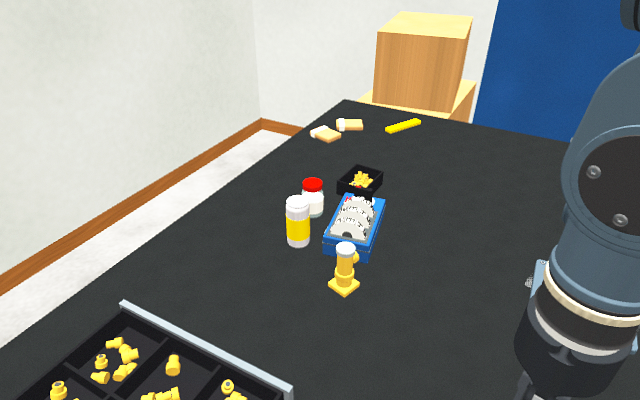

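View pics/top0.png

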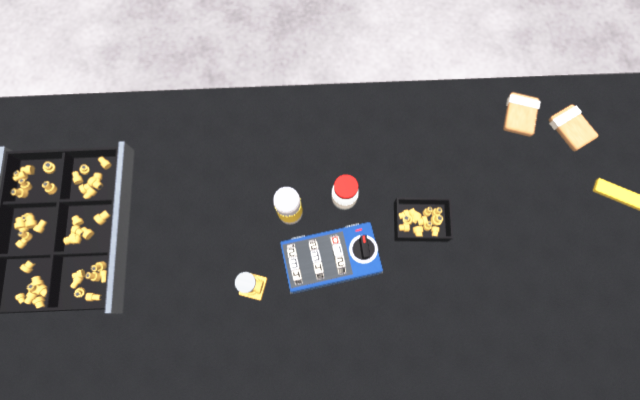

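View pics/wrist0.png

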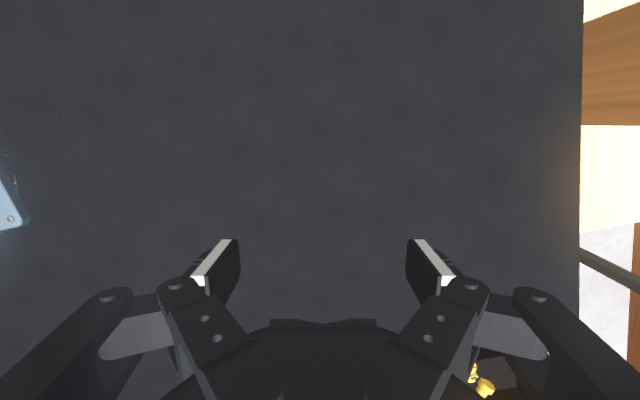

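```bash
python3 - <<'E'
import cv2
im=cv2.imread("pics/top0.png")
cv2.imwrite("pics/top0c.png",cv2.resize(im[170:305,230:400],None,fx=4.6,fy=4.3,interpolation=cv2.INTER_CUBIC))
im=cv2.imread("pics/side0.png")
cv2.imwrite("pics/side0c.png",cv2.resize(im[160:300,270:400],None,fx=4.2,fy=4.2,interpolation=cv2.INTER_CUBIC))
E
```

```text
(no output)
```

View pics/top0c.png

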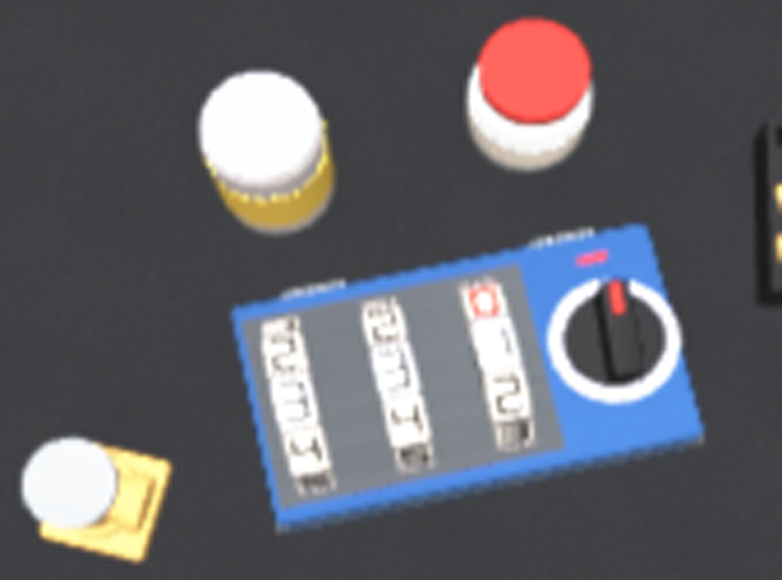

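View pics/side0c.png

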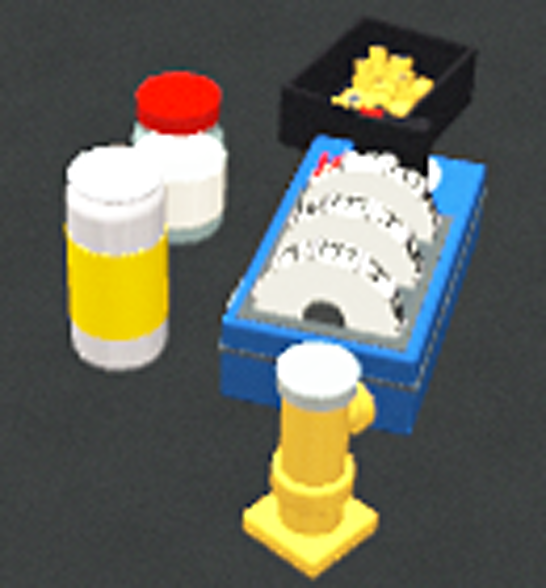

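```bash
cat > h.py <<'E'
import numpy as np, cv2
from scipy.optimize import least_squares
def proj(f,P):
    P=np.atleast_2d(P).astype(float); T=np.linalg.inv(f["world_from_camera"])
    c=P@T[:3,:3].T+T[:3,3]; s=np.c_[c[:,0],-c[:,1]]/(-c[:,2:3]); r2=(s**2).sum(1,keepdims=True)
    s=s*(1+f["k1"]*r2); K=f["mtx"]; return s*[K[0,0],K[1,1]]+K[:2,2]
def unproj(f,uv,z):
    uv=np.atleast_2d(uv).astype(float);K=f["mtx"]; d=(uv-K[:2,2])/[K[0,0],K[1,1]]; s=d.copy()
    for _ in range(8): s=d/(1+f["k1"]*(s**2).sum(1,keepdims=True))
    R=f["world_from_camera"]; r=np.c_[s[:,0],-s[:,1],-np.ones(len(s))]@R[:3,:3].T; o=R[:3,3]
    return o+r*((z-o[2])/r[:,2:3])
def c2w(p,P):
    P=np.atleast_2d(P).astype(float); c,s=np.cos(p[2]),np.sin(p[2])
    return np.c_[p[0]+c*P[:,0]-s*P[:,1],p[1]+s*P[:,0]+c*P[:,1],P[:,2]]
def fit(obs,p0=(380,30,0.1)):
    def r(p): return np.concatenate([(proj(f,c2w(p,P))-uv).ravel() for f,P,uv in obs])
    return least_squares(r,p0,x_scale=[10,10,.1])
E
python3 - <<'E'
from h import *
from workcell import optics
f=optics.grab_frame("top"); fs=optics.grab_frame("side")
cv=lambda L:np.array(L)/[4.6,4.3]+[230,170]
P=[[55,100,60],[55,-100,60],[-55,-100,60],[-55,100,60]]
uv=cv([[235,310],[645,227],[703,437],[279,518]])
s=fit([(f,P,uv)]); print(s.x, s.fun.round(1))
Q=[[55,100,60],[-55,100,60],[-55,-100,60]]
uvs=np.array([[222,320],[410,372],[485,165]])/4.2+[270,160]
s2=fit([(fs,Q,uvs)]); print(s2.x,s2.fun.round(1))
s3=fit([(f,P,uv),(fs,Q,uvs)]); print(s3.x,s3.fun.round(1))
print("reproj", proj(f,c2w(s.x,[[0,-70,100],[0,78,64]])))
for n,u,z in [("can",[262,130],120),("jar",[535,70],95),("valve",[70,482],108)]: print(n,unproj(f,cv([u]),z))
print("bin",unproj(f,[[396,201],[450,201],[450,239],[396,239]],45))
E
```

```text
[5.07007405e+02 1.71236586e+01 1.69015257e-01] [-1.1 -1.2  1.1 -1.1  0.9  0.3 -0.9  1.8]
[5.05904980e+02 2.39614359e+01 1.73091714e-01] [-1.6  0.8  1.1 -1.4  0.5  0.5]
[5.06991998e+02 1.84553294e+01 1.68403854e-01] [-1.7 -1.2  0.5 -1.1  0.2  0.4 -1.5  1.8 -1.  -0.7  1.4 -2.9  1.1 -0.6]
reproj [[365.38067392 246.33333613]
 [294.97081843 263.75489735]]
can [[616.85294403 103.73179819 120.        ]]
jar [[649.12517505 -20.41034721  95.        ]]
valve [[456.24796385 190.29285903 108.        ]]
bin [[ 625.753354   -131.76094217   45.        ]
 [ 620.79741024 -251.33983012   45.        ]
 [ 535.86627423 -241.63910224   45.        ]
 [ 540.74641678 -124.71278781   45.        ]]
```

```bash
python3 -m pendant '{"offset":[[0.027,-0.041,-0.005],[0.027,-0.041,-0.005],[0.027,-0.041,-0.005],[0.027,-0.041,-0.005],[0.027,-0.041,-0.005],[0.027,-0.041,-0.005],[0.027,-0.041,-0.005],[0.027,-0.041,-0.005],[0.027,-0.041,-0.005],[0.027,-0.041,-0.005],[0.027,-0.041,-0.005],[0.027,-0.041,-0.005]],"turn":[[0,0,0.033],[0,0,0.033],[0,0,0.033],[0,0,0.033],[0,0,0.033],[0,0,0.033],[0,0,0.033],[0,0,0.033],[0,0,0.033],[0,0,0.033],[0,0,0.033],[0,0,0.033]],"grip":[0.03,0.03,0.03,0.03,0.03,0.03,0.03,0.03,0.03,0.03,0.03,0.03]}' 20
python3 -m pendant '{"offset":[[0,0,0],[0,0,0]],"turn":[[0,0,0],[0,0,0]],"grip":[0.03,0.03]}'
cat >> h.py <<'E'
def snap(n,name,box=None,k=1):
    from workcell import optics
    f=optics.grab_frame(n); im=f["frame"][:,:,::-1]
    import pickle; pickle.dump(f,open(f"pics/{name}.pkl","wb"))
    if box: im=im[box[1]:box[3],box[0]:box[2]]
    cv2.imwrite(f"pics/{name}.png",cv2.resize(im,None,fx=k,fy=k,interpolation=cv2.INTER_CUBIC)); return f
E
python3 -c "
from h import *
snap('wrist','w1')"
```

```text
clock: 1.75
eef_pos: [441.7, 18.2, 171.2]
eef_rot: [0.0, -0.086, 0.996, 0.0]
contact_force: [0.6, 0.6, 0.3]
opening: 29.9
clock: 2.0
eef_pos: [440.5, 20.0, 171.1]
eef_rot: [-0.001, -0.085, 0.996, 0.0]
contact_force: [-0.9, 0.4, -0.2]
opening: 29.9
```

View pics/w1.png

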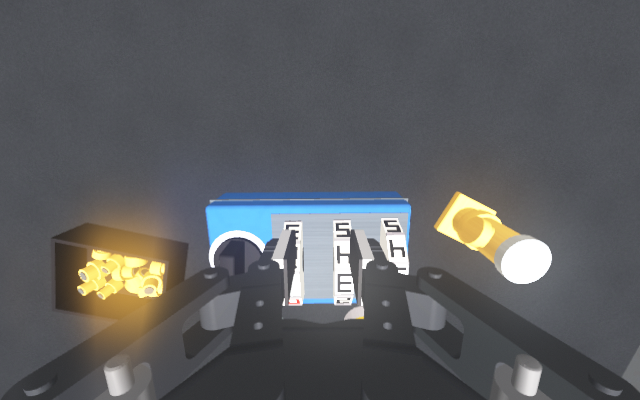

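```bash
python3 -m pendant '{"offset":[[0.03,0,0.003],[0.03,0,0.003],[0,0,0],[0,0,0]],"turn":[[0,0,0],[0,0,0],[0,0,0],[0,0,0]],"grip":[0.03,0.03,0.03,0.03]}'
python3 -c "
from h import *
f=snap('wrist','w2',(170,80,470,300),2.6)
print(f['mtx'],f['k1'],f['world_from_camera'])"
```

```text
clock: 2.55
eef_pos: [500.2, 20.9, 177.4]
eef_rot: [-0.0, -0.086, 0.996, 0.0]
contact_force: [0.8, 0.5, -1.2]
opening: 30.3
[[277.44871567   0.         322.45483233]
 [  0.         277.44871567 196.78123101]
 [  0.           0.           1.        ]] 0.01257165578664538 [[-1.71799941e-01 -9.50654523e-01 -2.58342326e-01  4.34913935e+02]
 [ 9.85131586e-01 -1.65591802e-01 -4.57724162e-02  9.36566554e+00]
 [ 7.34383148e-04 -2.62364883e-01  9.64968460e-01  3.19960623e+02]
 [ 0.00000000e+00  0.00000000e+00  0.00000000e+00  1.00000000e+00]]
```

View pics/w2.png

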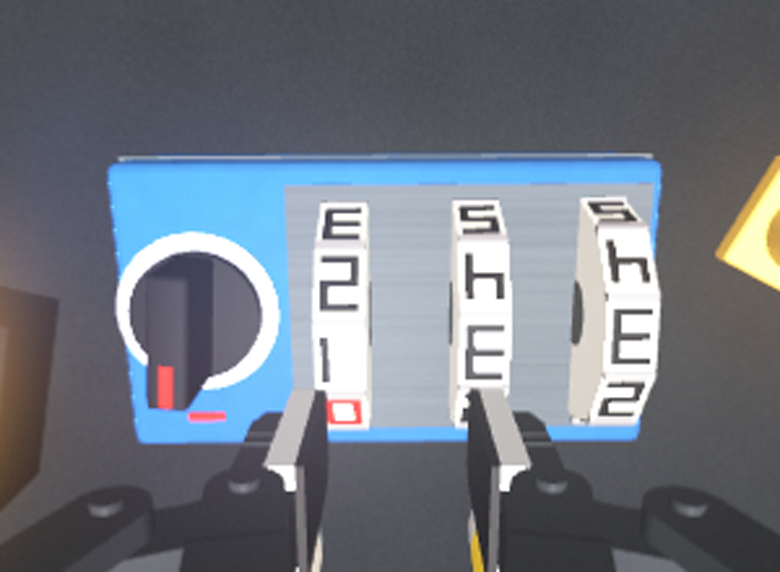

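```bash
cat >> h.py <<'E'
def edge(y,phi,r=41.5,x0=0): return [x0+r*np.sin(phi),y,64+r*np.cos(phi)]
WY=[78,32,-14]
E
python3 - <<'E'
from h import *; import pickle
f=pickle.load(open("pics/w2.pkl","rb"))
cv=lambda L:np.array(L)/2.6+[170,80]
P=[[-55,-100,60],[-55,100,60],[55,100,60],[55,-100,60]]
s=fit([(f,P,cv([[108,166],[660,164],[637,440],[138,441]]))],(507,18,.17)); print(s.x,s.fun.round(1))
p=s.x
for y,L,ks in [(78,[(610,222),(632,280),(628,378)],[4.5,3.5,2.5]),(32,[(478,240),(484,322)],[4.5,3.5]),(-14,[(342,243),(340,310),(342,398)],[2.5,1.5,.5])]:
    for (u,v),k in zip(L,ks):
        r=least_squares(lambda th:(proj(f,c2w(p,[edge(y,th[0]-.6283*k)]))-cv([[u,v]]))[0,1],[k*.6283])
        print(y,k,r.x/.6283)
E
python3 -c "
import cv2;im=cv2.imread('pics/w2.png')
cv2.imwrite('pics/w2z.png',cv2.resize(im[180:440,290:670],None,fx=2.1,fy=2.1,interpolation=cv2.INTER_CUBIC))"
```

```text
[5.08153489e+02 1.83118652e+01 1.76867324e-01] [-2.4 -1.2  2.8 -1.3  1.5  1.8 -1.9  2.3]
78 4.5 [2.76136371]
78 3.5 [2.64959424]
78 2.5 [2.88016805]
32 4.5 [3.08014159]
32 3.5 [3.15070653]
-14 2.5 [1.11846335]
-14 1.5 [0.9997324]
-14 0.5 [1.18785929]
```

View pics/w2z.png

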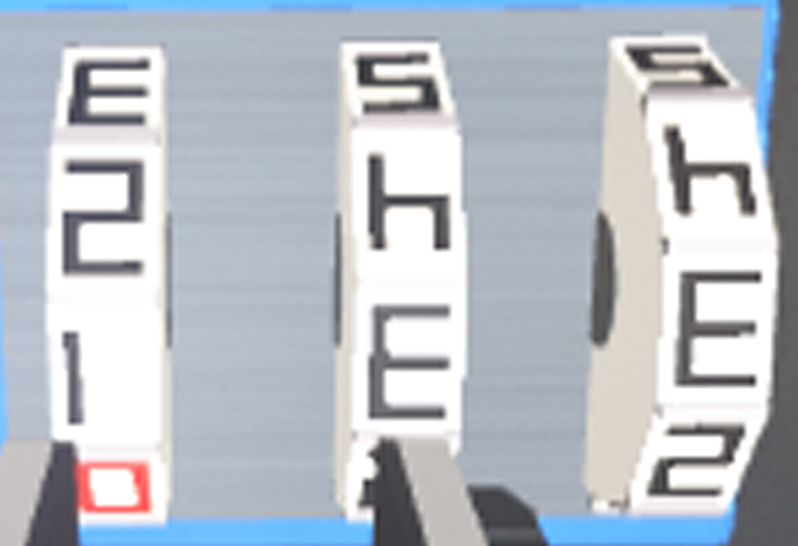

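```bash
cat > plan.py <<'E'
import sys; from h import *
p=(508,18.3,.174)
def tgt(y,phi,r,ztop=None):
    return c2w(p,[[r*np.sin(phi),y,64+r*np.cos(phi)]])[0]
a=np.array(eval(sys.argv[1]),float); ax=np.array([-np.sin(p[2]),np.cos(p[2]),0])
phi0=float(sys.argv[2])
for w in sys.argv[3:]:
    y,phi,r=eval(w); t=tgt(y,phi,r); print(t.round(1),"d mm",(t-a).round(1),"turn",((phi-phi0)*ax).round(3)); a=t;phi0=phi
E
python3 plan.py '[501,19.8,177.3]' 0 '(-14,-.7,90)' '(-14,-.7,20)' '(-14,-.53,20)' '(-14,-.36,20)' '(-14,-.19,20)' '(-14,-.02,20)' '(-14,.15,20)' '(-14,.32,20)' '(-14,.49,20)' '(-14,.49,90)'
```

```text
[453.3  -5.5 132.8] d mm [-47.7 -25.3 -44.5] turn [ 0.121 -0.689 -0.   ]
[497.7   2.3  79.3] d mm [ 44.4   7.8 -53.5] turn [-0.  0.  0.]
[500.5   2.8  81.3] d mm [2.7 0.5 2. ] turn [-0.029  0.167  0.   ]
[503.5   3.3  82.7] d mm [3.  0.5 1.5] turn [-0.029  0.167  0.   ]
[506.7   3.9  83.6] d mm [3.2 0.6 0.9] turn [-0.029  0.167  0.   ]
[510.    4.4  84. ] d mm [3.3 0.6 0.4] turn [-0.029  0.167  0.   ]
[513.4   5.   83.8] d mm [ 3.3  0.6 -0.2] turn [-0.029  0.167  0.   ]
[516.6   5.6  83. ] d mm [ 3.3  0.6 -0.8] turn [-0.029  0.167  0.   ]
[519.7   6.1  81.6] d mm [ 3.1  0.5 -1.3] turn [-0.029  0.167  0.   ]
[552.1  11.8 143.4] d mm [32.4  5.7 61.8] turn [-0.  0.  0.]
```

```bash
python3 -m pendant '{"offset":[[-0.0095,-0.005,-0.005],[-0.0095,-0.005,-0.005],[-0.0095,-0.005,-0.005],[-0.0095,-0.005,-0.0145],[-0.0095,-0.0053,-0.015],[0,0,0],[0,0,0],[0,0,0]],"turn":[[0.0242,-0.138,0],[0.0242,-0.138,0],[0.0242,-0.138,0],[0.0242,-0.138,0],[0.0242,-0.138,0],[0,0,0],[0,0,0],[0,0,0]],"grip":[0.03,0.03,0.03,0.03,0.03,0.03,0.03,0.03]}'
python3 -c "
from h import *
f=snap('wrist','w3');snap('side','s3',(230,100,520,320),2.7)
from workcell import telemetry as t
o=t.get_obs();print(o['joints'].round(2),o['eef_rot'].round(3))"
```

```text
clock: 3.6
eef_pos: [457.3, -6.4, 142.0]
eef_rot: [0.347, -0.082, 0.934, 0.027]
contact_force: [0.1, 0.6, 0.7]
opening: 29.5
[-0.42 -0.97 -0.96  0.97  0.37 -0.48] [ 0.346 -0.082  0.934  0.028]
```

View pics/w3.png

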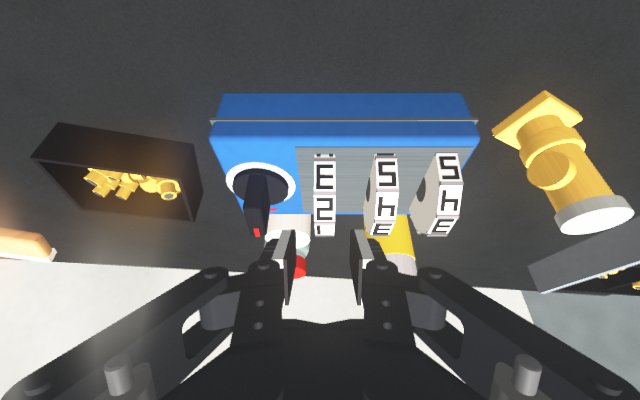

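View pics/s3.png

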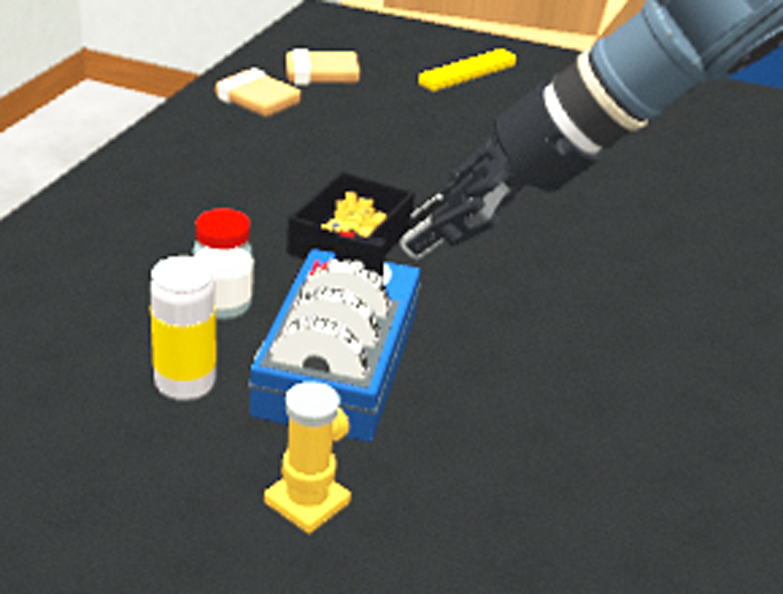

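```bash
python3 -m pendant '{"offset":[[0.011,0.002,-0.013],[0.011,0.002,-0.013],[0.011,0.002,-0.0135],[0,0,0],[0,0,0]],"turn":[[0,0,0],[0,0,0],[0,0,0],[0,0,0],[0,0,0]],"grip":[0.03,0.03,0.03,0.03,0.03]}'
python3 -c "
from h import *
f=snap('wrist','w4')
from workcell import telemetry as t
o=t.get_obs();print(o['joints'].round(2),o['eef_rot'].round(3),o['eef_pos'])"
```

```text
clock: 4.32
eef_pos: [487.5, 0.4, 95.7]
eef_rot: [0.343, -0.081, 0.935, 0.03]
contact_force: [-0.0, -0.2, 0.2]
opening: 29.9
[-0.35 -0.83 -0.99  0.78  0.33 -0.42] [ 0.343 -0.081  0.935  0.03 ] [4.87466280e+02 2.54953022e-01 9.56459309e+01]
```

View pics/w4.png

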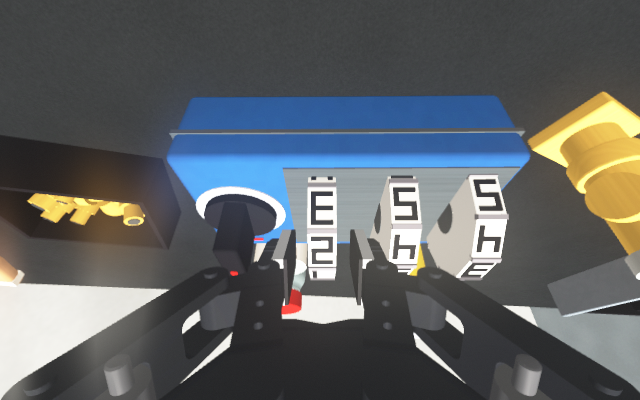

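```bash
python3 -m pendant '{"offset":[[0.0055,0.0009,-0.007],[0.0055,0.0009,-0.007],[0,0,0],[0,0,0],[0,0,0],[0,0,0]],"turn":[[0,0,0],[0,0,0],[0,0,0],[0,0,0],[0,0,0],[0,0,0]],"grip":[0.03,0.03,0.024,0.019,0.012,0.012]}' 20
python3 -c "
from h import *
f=snap('wrist','w5')
from workcell import telemetry as t
o=t.get_obs();print(o['joints'].round(2),o['eef_rot'].round(3),o['eef_pos'],o['contact_force'],o['opening'])"
```

```text
clock: 5.12
eef_pos: [497.4, 1.9, 79.1]
eef_rot: [0.342, -0.08, 0.936, 0.03]
contact_force: [0.4, -1.3, -0.4]
opening: 15.5
[-0.34 -0.78 -1.    0.71  0.32 -0.4 ] [ 0.342 -0.08   0.936  0.03 ] [497.37263135   1.88203054  79.09417626] [ 1.0937855  -2.28584375 -1.36902388] 15.693278124656333
```

View pics/w5.png

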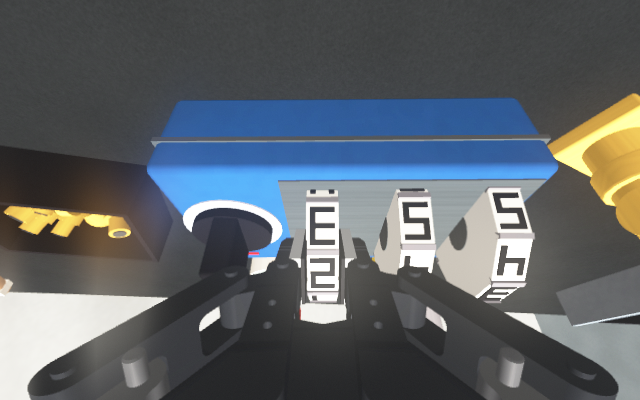

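```bash
python3 -m pendant '{"offset":[[0.0027,0.0005,0.002],[0.003,0.0005,0.0015],[0.0032,0.0006,0.0009],[0.0033,0.0006,0.0004],[0.0033,0.0006,-0.0002],[0.0033,0.0006,-0.0008],[0.0031,0.0005,-0.0013],[0,0,0],[0,0,0]],"turn":[[-0.0294,0.1674,0],[-0.0294,0.1674,0],[-0.0294,0.1674,0],[-0.0294,0.1674,0],[-0.0294,0.1674,0],[-0.0294,0.1674,0],[-0.0294,0.1674,0],[0,0,0],[0,0,0]],"grip":[0.012,0.012,0.012,0.012,0.012,0.012,0.012,0.012,0.012]}'
python3 -c "
from h import *
f=snap('wrist','w6');snap('top','t6',(230,170,400,305),4.4);snap('side','s6',(230,100,520,320),2.7)
from workcell import telemetry as t
o=t.get_obs();print(o['joints'].round(2),o['eef_rot'].round(3),o['eef_pos'],o['contact_force'],o['opening'])"
```

```text
clock: 6.3
eef_pos: [520.2, 6.9, 76.1]
eef_rot: [-0.242, -0.083, 0.967, -0.02]
contact_force: [-0.0, 0.2, -18.9]
opening: 15.4
[-0.05  0.59  0.38  1.83 -0.11 -0.2 ] [-0.24  -0.083  0.967 -0.021] [519.30180097   6.40214227  80.7080063 ] [  0.10526681  -0.4507076  -19.00411285] 15.485128769067625
```

View pics/w6.png

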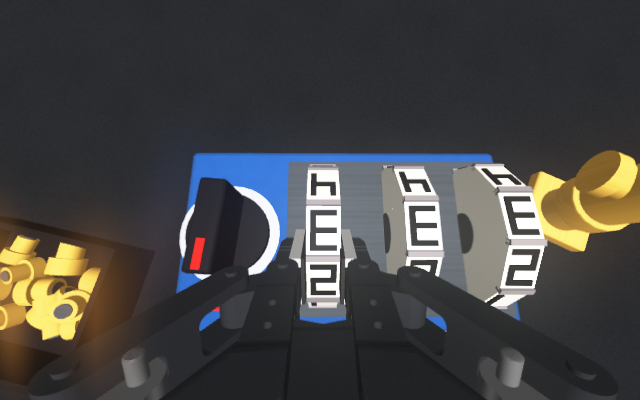

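View pics/s6.png

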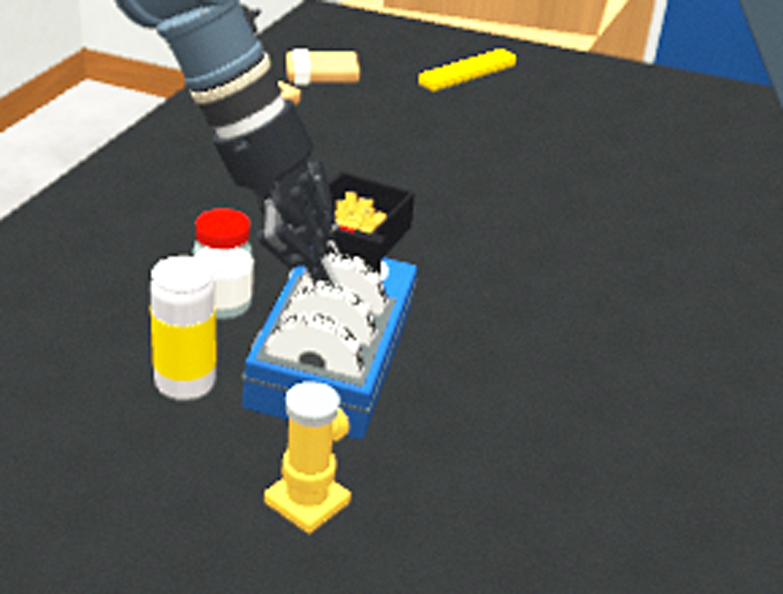

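```bash
python3 -m pendant '{"offset":[[0,0,-0.0015],[0,0,0]],"turn":[[0,0,0],[0,0,0]],"grip":[0.012,0.012]}'
python3 -m pendant '{"offset":[[0,0,-0.0015],[0,0,0]],"turn":[[0,0,0],[0,0,0]],"grip":[0.012,0.012]}'
python3 -c "
from workcell import telemetry as t
o=t.get_obs();print(o['eef_pos'],o['contact_force'],o['torque'])
from h import *
snap('side','s7',(230,100,520,320),2.7)"
```

```text
clock: 6.7
eef_pos: [519.2, 6.2, 81.0]
eef_rot: [-0.24, -0.083, 0.967, -0.021]
contact_force: [-0.2, -0.2, -18.9]
opening: 15.6
clock: 6.95
eef_pos: [519.4, 6.2, 78.8]
eef_rot: [-0.241, -0.083, 0.967, -0.021]
contact_force: [-0.1, -1.0, -18.5]
opening: 15.9
[519.40978027   6.18587002  78.8308529 ] [ -0.05288495  -0.96553004 -18.46430615] [ 0.17029182 -2.57943104  0.02900795]
```

View pics/s7.png

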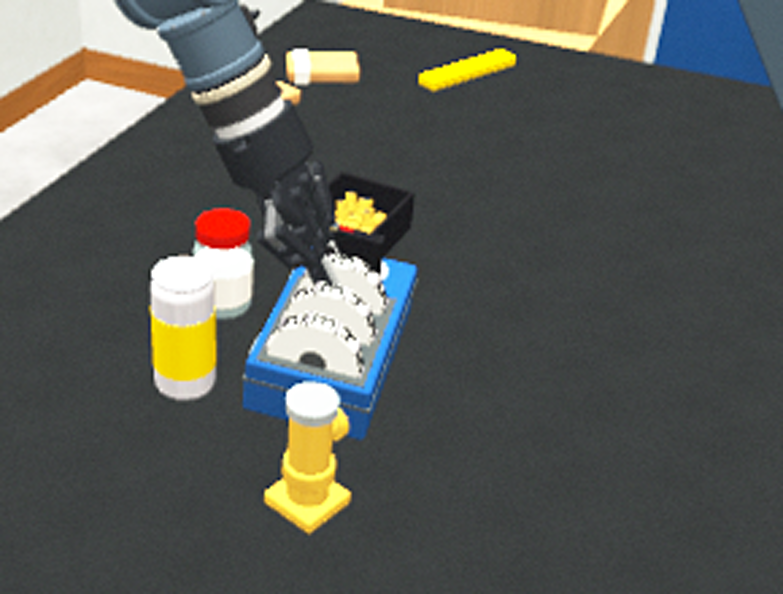

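```bash
for i in 1; do python3 -m pendant '{"offset":[[0,0,-0.0015],[0,0,0]],"turn":[[0,0,0],[0,0,0]],"grip":[0.012,0.012]}'; done
python3 -m pendant '{"offset":[[0,0,-0.0015],[0,0,0]],"turn":[[0,0,0],[0,0,0]],"grip":[0.012,0.012]}'
python3 -m pendant '{"offset":[[0,0,-0.001],[0,0,0]],"turn":[[0,0,0],[0,0,0]],"grip":[0.012,0.012]}'
```

```text
clock: 7.25
eef_pos: [519.8, 6.1, 77.5]
eef_rot: [-0.241, -0.083, 0.967, -0.021]
contact_force: [1.7, -0.4, -16.2]
opening: 15.5
clock: 7.5
eef_pos: [520.0, 6.1, 76.2]
eef_rot: [-0.24, -0.083, 0.967, -0.021]
contact_force: [1.8, -0.6, -15.2]
opening: 15.6
clock: 7.75
eef_pos: [519.9, 6.2, 75.2]
eef_rot: [-0.241, -0.083, 0.967, -0.021]
contact_force: [3.1, -1.0, -14.1]
opening: 15.3
```

```bash
python3 -m pendant '{"offset":[[0,0,-0.0015],[0,0,0]],"turn":[[0,0,0],[0,0,0]],"grip":[0.012,0.012]}'
python3 -c "
from h import *
snap('wrist','w8');snap('side','s8',(280,150,420,270),5.5)"
```

```text
clock: 8.0
eef_pos: [520.7, 6.2, 74.3]
eef_rot: [-0.24, -0.083, 0.967, -0.021]
contact_force: [5.9, -0.9, -11.2]
opening: 15.7
```

View pics/s8.png

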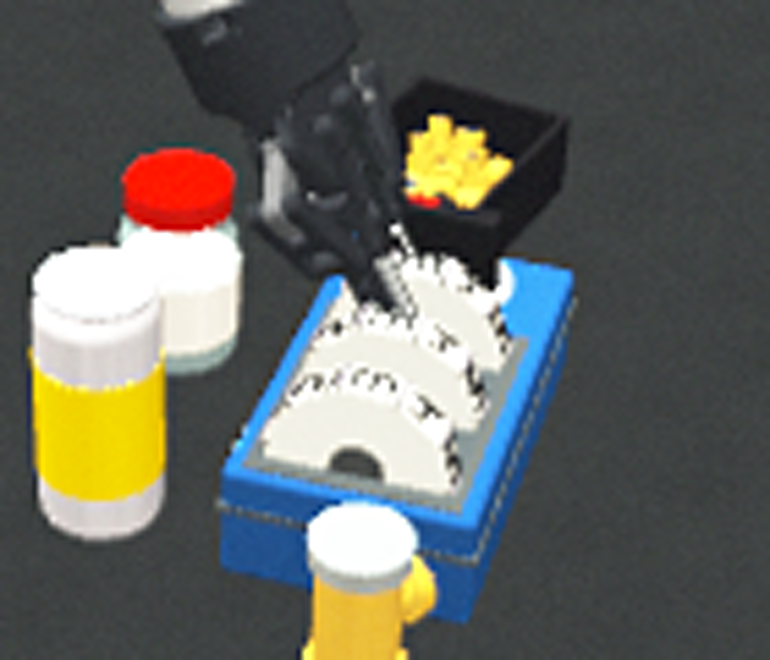

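View pics/w8.png

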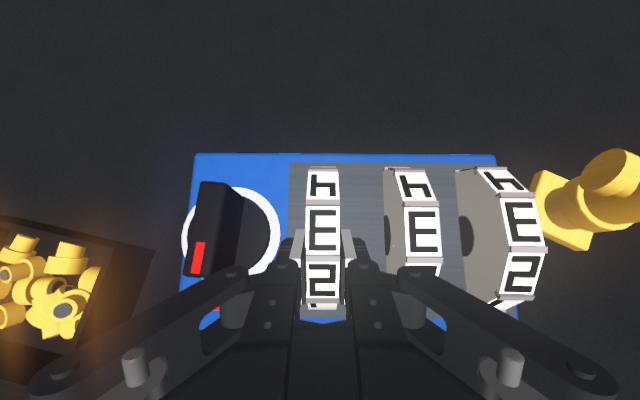

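```bash
python3 -m pendant '{"offset":[[0.001,0,-0.0015],[0,0,0]],"turn":[[0,0,0],[0,0,0]],"grip":[0.012,0.012]}'
python3 -m pendant '{"offset":[[0.001,0,-0.0015],[0,0,0]],"turn":[[0,0,0],[0,0,0]],"grip":[0.012,0.012]}'
python3 -c "
from h import *
from workcell import telemetry as t
print(t.get_obs()['torque'])
snap('side','s9',(280,150,420,270),5.5)"
```

```text
clock: 8.35
eef_pos: [520.9, 6.3, 74.2]
eef_rot: [-0.24, -0.083, 0.967, -0.022]
contact_force: [4.6, -0.6, -0.1]
opening: 15.7
clock: 8.6
eef_pos: [521.0, 6.3, 74.0]
eef_rot: [-0.241, -0.083, 0.967, -0.022]
contact_force: [2.4, 0.5, 7.6]
opening: 15.4
[ 0.24323921 -0.10716248 -0.25119327]
```

View pics/s9.png

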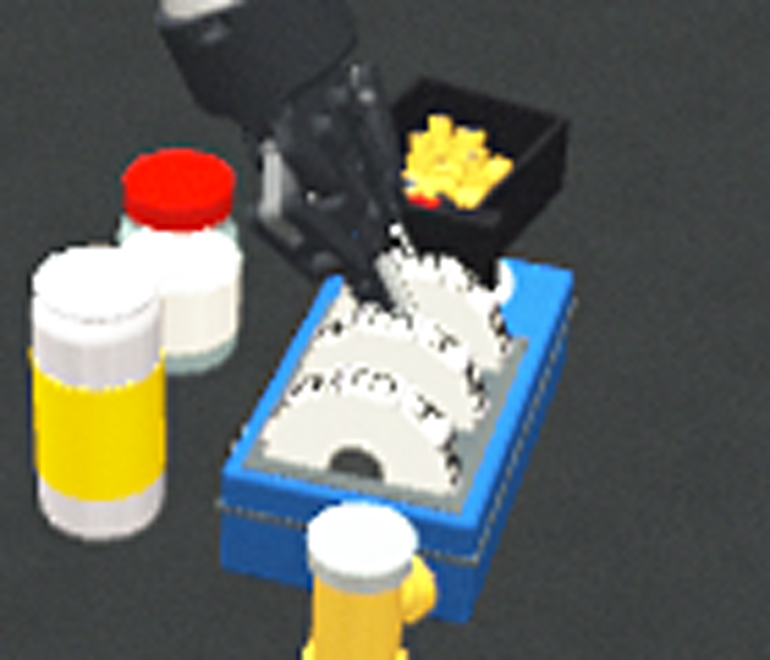

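```bash
python3 -m pendant '{"offset":[[0,0,0.001],[0,0,0],[0,0,0],[0.008,0.0015,0.0155],[0.008,0.0015,0.0155],[0.008,0.0015,0.0155],[0.008,0.0015,0.0155],[-0.018,0.003,0.014],[-0.018,0.003,0.014],[-0.018,0.003,0.014],[0,0,0],[0,0,0]],"turn":[[0,0,0],[0,0,0],[0,0,0],[0,0,0],[0,0,0],[0,0,0],[0,0,0],[0.028,-0.161,0],[0.028,-0.161,0],[0.028,-0.161,0],[0,0,0],[0,0,0]],"grip":[0.016,0.022,0.03,0.03,0.03,0.03,0.03,0.03,0.03,0.03,0.03,0.03]}'
python3 -c "
from h import *
f=snap('wrist','w10',(170,80,470,300),2.6)
snap('top','t10',(230,170,400,305),4.6)
snap('side','s10',(270,150,410,270),5)"
```

```text
clock: 10.15
eef_pos: [499.4, 21.0, 175.3]
eef_rot: [-0.001, -0.085, 0.996, -0.001]
contact_force: [0.0, -0.8, 0.9]
opening: 29.8
```

View pics/w10.png

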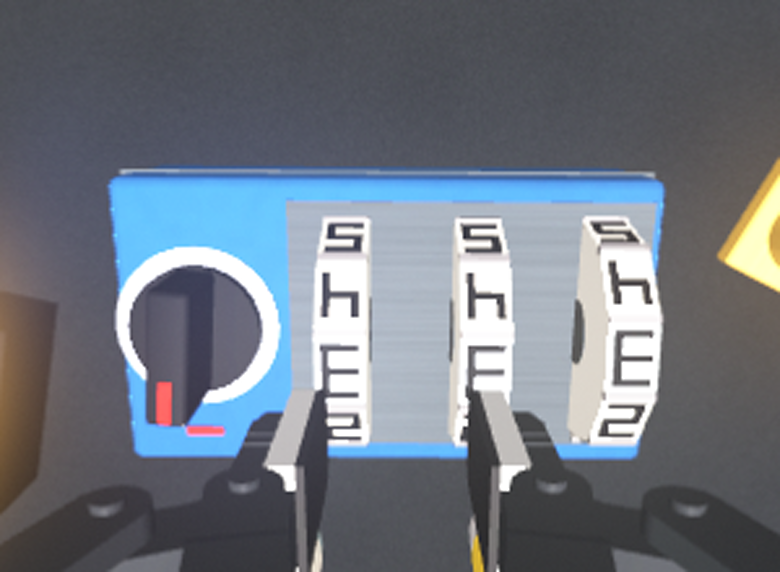

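View pics/s10.png

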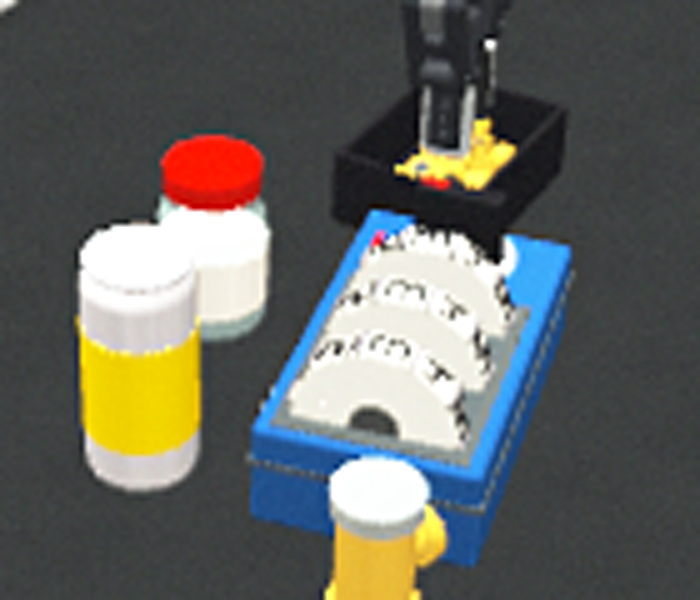

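```bash
python3 - <<'E'
from h import *; import pickle
f=pickle.load(open("pics/w10.pkl","rb"))
cv=lambda L:np.array(L)/2.6+[170,80]
P=[[-55,-100,60],[-55,100,60],[55,100,60],[55,-100,60]]
s=fit([(f,P,cv([[110,181],[663,181],[637,457],[135,456]]))],(507,18,.17)); print(s.x,s.fun.round(1))
print(f["world_from_camera"][:3,3])
E
python3 -c "
import cv2;im=cv2.imread('pics/w10.png')
cv2.imwrite('pics/w10z.png',cv2.resize(im[195:455,290:670],None,fx=2.1,fy=2.1,interpolation=cv2.INTER_CUBIC))"
```

```text
[5.12558727e+02 1.93839641e+01 1.68845839e-01] [-2.8 -1.3  2.4 -0.9  1.6  1.8 -1.2  1.8]
[434.27477375   9.91665693 317.92348644]
```

View pics/w10z.png

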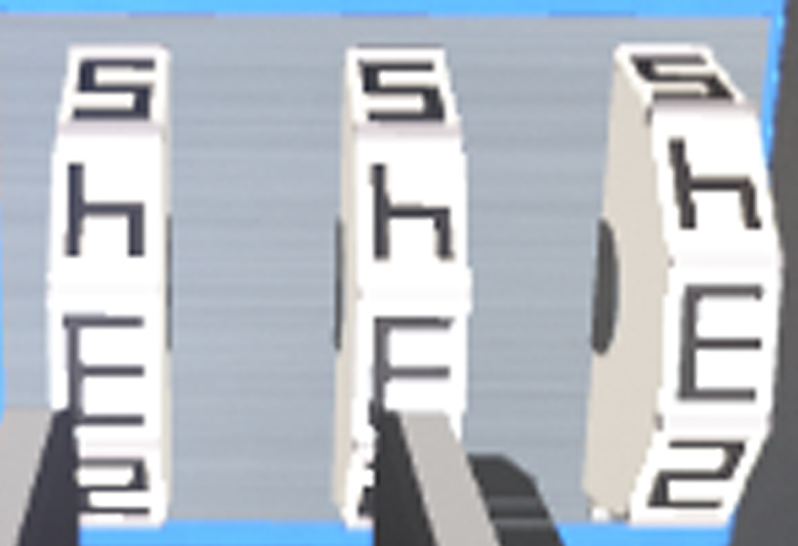

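View pics/t10.png

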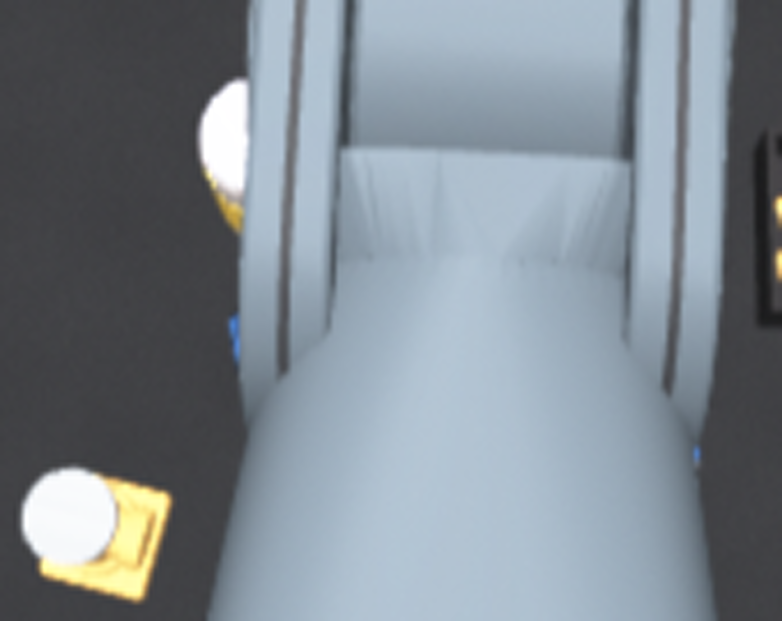

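```bash
sed -i 's/^p=.*/p=(512.5,19,.171)/' plan.py
python3 - <<'E'
print([-.6+.07*i for i in range(14)])
E
python3 plan.py '[500,20,176.5]' 0 '(32,-.6,75)' '(32,-.6,20)' $(python3 -c "print(' '.join('(32,%.2f,20)'%(-.6+.07*i) for i in range(1,14)))") '(32,.31,60)'
```

```text
[-0.6, -0.53, -0.45999999999999996, -0.38999999999999996, -0.31999999999999995, -0.24999999999999994, -0.17999999999999994, -0.10999999999999993, -0.039999999999999925, 0.030000000000000138, 0.10000000000000009, 0.17000000000000004, 0.2400000000000001, 0.31000000000000016]
[465.3  43.3 125.9] d mm [-34.7  23.3 -50.6] turn [ 0.102 -0.591 -0.   ]
[495.9  48.6  80.5] d mm [ 30.6   5.3 -45.4] turn [-0.  0.  0.]
[497.1  48.8  81.3] d mm [1.2 0.2 0.7] turn [-0.012  0.069  0.   ]
[498.3  49.   81.9] d mm [1.2 0.2 0.7] turn [-0.012  0.069  0.   ]
[499.6  49.2  82.5] d mm [1.3 0.2 0.6] turn [-0.012  0.069  0.   ]
[500.9  49.5  83. ] d mm [1.3 0.2 0.5] turn [-0.012  0.069  0.   ]
[502.2  49.7  83.4] d mm [1.3 0.2 0.4] turn [-0.012  0.069  0.   ]
[503.5  49.9  83.7] d mm [1.3 0.2 0.3] turn [-0.012  0.069  0.   ]
[504.9  50.2  83.9] d mm [1.4 0.2 0.2] turn [-0.012  0.069  0.   ]
[506.3  50.4  84. ] d mm [1.4 0.2 0.1] turn [-0.012  0.069  0.   ]
[507.6  50.6  84. ] d mm [1.4 0.2 0. ] turn [-0.012  0.069  0.   ]
[509.   50.9  83.9] d mm [ 1.4  0.2 -0.1] turn [-0.012  0.069  0.   ]
[510.4  51.1  83.7] d mm [ 1.4  0.2 -0.2] turn [-0.012  0.069  0.   ]
[511.7  51.3  83.4] d mm [ 1.4  0.2 -0.3] turn [-0.012  0.069  0.   ]
[513.1  51.6  83. ] d mm [ 1.3  0.2 -0.4] turn [-0.012  0.069  0.   ]
[525.1  53.6 121.1] d mm [12.   2.1 38.1] turn [-0.  0.  0.]
```

```bash
python3 -m pendant '{"offset":[[-0.0086,0.0057,-0.008],[-0.0086,0.0057,-0.012],[-0.0086,0.0056,-0.015],[-0.0086,0.0056,-0.015],[0,0,0],[0,0,0],[0.010,0.0018,-0.015],[0.010,0.0018,-0.015],[0,0,0],[0,0,0]],"turn":[[0.0255,-0.148,0],[0.0255,-0.148,0],[0.0255,-0.148,0],[0.0255,-0.147,0],[0,0,0],[0,0,0],[0,0,0],[0,0,0],[0,0,0],[0,0,0]],"grip":[0.03,0.03,0.03,0.03,0.03,0.03,0.03,0.03,0.03,0.03]}'
python3 -c "
from h import *
f=snap('wrist','w11')"
```

```text
clock: 11.55
eef_pos: [489.3, 46.8, 100.7]
eef_rot: [0.295, -0.082, 0.952, 0.024]
contact_force: [-0.0, 0.0, 0.4]
opening: 30.3
```

View pics/w11.png

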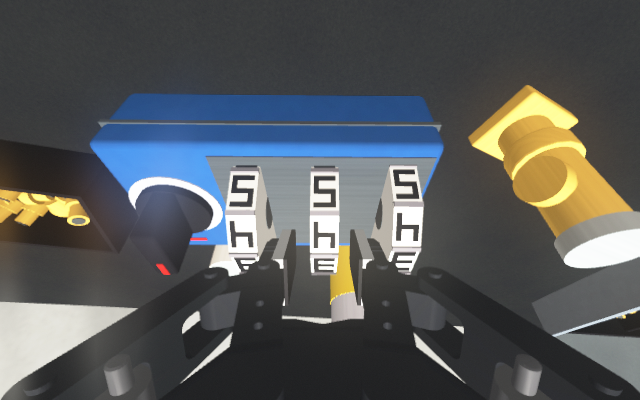

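```bash
python3 -m pendant '{"offset":[[0,0,0]],"turn":[[0,0,0]],"grip":[0.03]}'
```

```text
clock: 11.72
eef_pos: [486.7, 47.1, 97.3]
eef_rot: [0.294, -0.082, 0.952, 0.024]
contact_force: [-1.2, 0.1, -0.5]
opening: 29.8
```

```bash
python3 -m pendant '{"offset":[[0.0053,0.0009,-0.0077],[0.0053,0.0009,-0.0077],[0,0,0],[0,0,0],[0,0,0],[0,0,0]],"turn":[[0,0,0],[0,0,0],[0,0,0],[0,0,0],[0,0,0],[0,0,0]],"grip":[0.03,0.03,0.03,0.024,0.019,0.012]}' 20
python3 -m pendant '{"offset":[[0,0,0]],"turn":[[0,0,0]],"grip":[0.012]}'
```

```text
clock: 12.48
eef_pos: [496.2, 48.8, 80.2]
eef_rot: [0.294, -0.081, 0.952, 0.024]
contact_force: [-1.8, -1.0, 1.0]
opening: 15.6
clock: 12.6
eef_pos: [496.2, 48.8, 80.2]
eef_rot: [0.294, -0.081, 0.952, 0.024]
contact_force: [-1.9, -1.0, 1.8]
opening: 15.5
```

```bash
python3 -m pendant '{"offset":[[0.0006,0.0001,0.0004],[0.0006,0.0001,0.0004],[0.0006,0.0001,0.00035],[0.0006,0.0001,0.00035],[0.00065,0.0001,0.0003],[0.00065,0.0001,0.0003],[0.00065,0.0001,0.00025],[0.00065,0.0001,0.00025]],"turn":[[-0.006,0.0345,0],[-0.006,0.0345,0],[-0.006,0.0345,0],[-0.006,0.0345,0],[-0.006,0.0345,0],[-0.006,0.0345,0],[-0.006,0.0345,0],[-0.006,0.0345,0]],"grip":[0.012,0.012,0.012,0.012,0.012,0.012,0.012,0.012]}'
python3 -m pendant '{"offset":[[0,0,0]],"turn":[[0,0,0]],"grip":[0.012]}'
```

```text
clock: 13.6
eef_pos: [500.9, 49.6, 82.5]
eef_rot: [0.157, -0.084, 0.984, 0.012]
contact_force: [-2.8, -1.2, 2.0]
opening: 15.9
clock: 13.72
eef_pos: [501.1, 49.6, 82.5]
eef_rot: [0.157, -0.084, 0.984, 0.013]
contact_force: [-2.8, -1.8, 3.2]
opening: 15.1
```

```bash
python3 -m pendant '{"offset":[[0.001,0.0002,0.0003],[0.001,0.0002,0.0002],[0.001,0.0002,0.0002],[0.001,0.0002,0.0001],[0.001,0.0002,0.0001],[0.00103,0.0002,0],[0.00103,0.0002,0],[0.001,0.0002,-0.0001],[0.001,0.0002,-0.0001],[0.001,0.0002,-0.0002],[0.001,0.0002,-0.0002],[0.001,0.0002,-0.0003]],"turn":[[-0.009,0.0517,0],[-0.009,0.0517,0],[-0.009,0.0517,0],[-0.009,0.0517,0],[-0.009,0.0517,0],[-0.009,0.0517,0],[-0.009,0.0517,0],[-0.009,0.0517,0],[-0.009,0.0517,0],[-0.009,0.0517,0],[-0.009,0.0517,0],[-0.009,0.0517,0]],"grip":[0.012,0.012,0.012,0.012,0.012,0.012,0.012,0.012,0.012,0.012,0.012,0.012]}'
python3 -m pendant '{"offset":[[0,0,0],[0,0,0]],"turn":[[0,0,0],[0,0,0]],"grip":[0.012,0.012]}'
```

```text
clock: 15.22
eef_pos: [512.7, 51.6, 82.5]
eef_rot: [-0.156, -0.084, 0.984, -0.015]
contact_force: [-1.3, -2.1, 2.7]
opening: 15.7
clock: 15.48
eef_pos: [513.2, 51.6, 82.2]
eef_rot: [-0.155, -0.084, 0.984, -0.015]
contact_force: [-0.4, -2.8, 0.9]
opening: 15.4
```

```bash
python3 -m pendant '{"offset":[[0,0,0],[0,0,0],[0.005,0.0009,0.0159],[0.005,0.0009,0.0159],[0.005,0.0008,0.0158],[-0.01,-0.0017,0.003],[-0.01,-0.0017,0.002],[-0.01,-0.0017,0],[-0.01,-0.0017,-0.003],[-0.01,-0.0018,-0.005],[-0.01,-0.0018,-0.0058],[0,0,0]],"turn":[[0,0,0],[0,0,0],[0,0,0],[0,0,0],[0,0,0],[0.0258,-0.1495,0],[0.0258,-0.1495,0],[0.0258,-0.1495,0],[0.0258,-0.1495,0],[0.0258,-0.1495,0],[0.0258,-0.1495,0],[0,0,0]],"grip":[0.022,0.03,0.03,0.03,0.03,0.03,0.03,0.03,0.03,0.03,0.03,0.03]}'
python3 -m pendant '{"offset":[[0,0,0],[0,0,0]],"turn":[[0,0,0],[0,0,0]],"grip":[0.03,0.03]}'
python3 -c "
from h import *
f=snap('wrist','w12')"
```

```text
clock: 16.98
eef_pos: [458.8, 45.9, 108.0]
eef_rot: [0.286, -0.08, 0.955, 0.026]
contact_force: [-1.6, 0.1, -1.4]
opening: 30.0
clock: 17.23
eef_pos: [472.7, 44.1, 127.8]
eef_rot: [0.296, -0.082, 0.951, 0.023]
contact_force: [0.3, 0.6, -0.4]
opening: 29.8
```

View pics/w12.png

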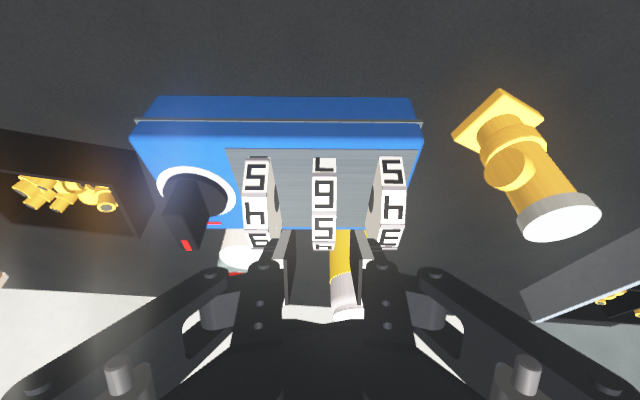

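```bash
python3 -m pendant '{"offset":[[0,0,0],[0.0093,0.0016,-0.0138],[0.0093,0.0016,-0.0138],[0.0092,0.0016,-0.0137],[0,0,0],[0,0,0],[0,0,0]],"turn":[[0,0,0],[0,0,0],[0,0,0],[0,0,0],[0,0,0],[0,0,0],[0,0,0]],"grip":[0.03,0.03,0.03,0.03,0.03,0.03,0.03]}' 20
python3 -c "
from h import *
f=snap('wrist','w13')"
```

```text
clock: 18.15
eef_pos: [496.6, 49.2, 81.1]
eef_rot: [0.294, -0.081, 0.952, 0.024]
contact_force: [0.3, -0.1, -0.8]
opening: 30.4
```

View pics/w13.png

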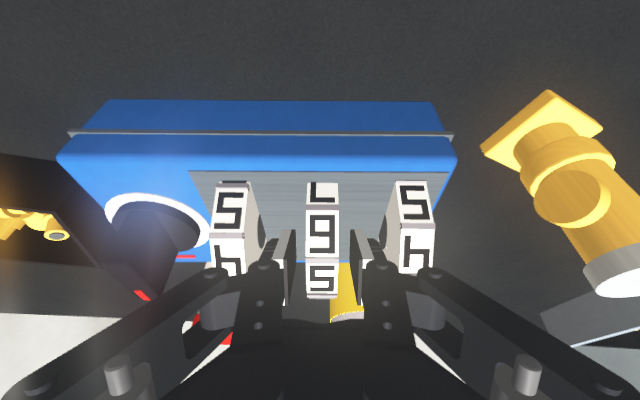

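```bash
cat >> h.py <<'E'
def wang(f,p,y,uv,k,r=41.5):
    r_=least_squares(lambda th:(proj(f,c2w(p,[edge(y,th[0]-.6283*k,r)]))-[uv])[0,1],[k*.6283-.3])
    return r_.x[0]
E
python3 - <<'E'
from h import *; import pickle
f=pickle.load(open("pics/w13.pkl","rb")); p=(512.5,19,.171)
for y,uv,k in [(32,(322,205),6.5),(32,(322,258),5.5),(-14,(230,236),4.5),(78,(411,222),4.5)]: print(y,k,wang(f,p,y,uv,k)/.6283)
P=[[-55,-100,60],[-55,100,60]]
print(proj(f,c2w(p,P)))
im=cv2.imread("pics/w13.png"); cv2.imwrite("pics/w13z.png",cv2.resize(im[160:310,180:450],None,fx=2.9,fy=2.9,interpolation=cv2.INTER_CUBIC))
E
```

```text
32 6.5 4.476501394234629
32 5.5 4.472281877698591
-14 4.5 3.058889811796273
78 4.5 2.8005535967739785
[[ 47.26100439 158.62324941]
 [462.2136011  159.04797602]]
```

View pics/w13z.png

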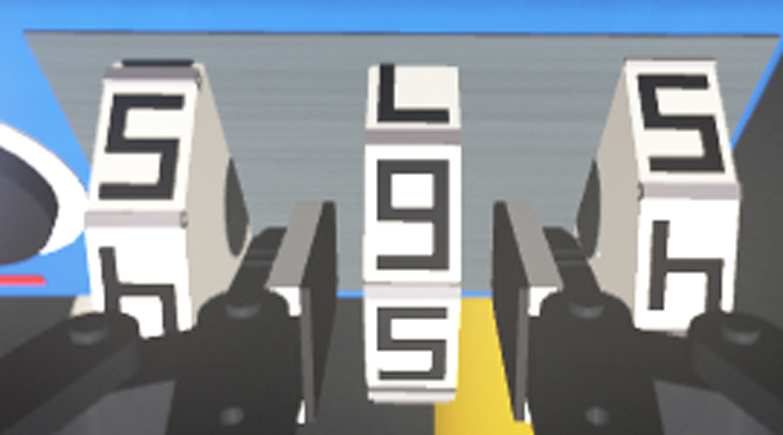

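```bash
python3 -m pendant '{"offset":[[0,0,0],[0,0,0],[0.00079,0.00014,0.00053],[0.0008,0.00014,0.0005],[0.00083,0.00014,0.00045],[0.00085,0.00015,0.0004],[0.00087,0.00015,0.00036],[0.00089,0.00015,0.00031],[0.0009,0.00016,0.00027],[0.00092,0.00016,0.00023],[0.00093,0.00016,0.00018],[0.00093,0.00016,0.00014]],"turn":[[0,0,0],[0,0,0],[-0.00815,0.0472,0],[-0.00815,0.0472,0],[-0.00815,0.0472,0],[-0.00815,0.0472,0],[-0.00815,0.0472,0],[-0.00815,0.0472,0],[-0.00815,0.0472,0],[-0.00815,0.0472,0],[-0.00815,0.0472,0],[-0.00815,0.0472,0]],"grip":[0.022,0.012,0.012,0.012,0.012,0.012,0.012,0.012,0.012,0.012,0.012,0.012]}' 20
python3 -m pendant '{"offset":[[0.00094,0.00016,0.0001],[0.00094,0.00016,0.00005],[0.00094,0.00016,0],[0.00094,0.00016,-0.00004],[0.00094,0.00016,-0.00008],[0.00094,0.00016,-0.00013],[0.00093,0.00016,-0.00018],[0.00092,0.00016,-0.00022],[0.00091,0.00016,-0.00027],[0.0009,0.00015,-0.00031],[0,0,0],[0,0,0]],"turn":[[-0.00815,0.0472,0],[-0.00815,0.0472,0],[-0.00815,0.0472,0],[-0.00815,0.0472,0],[-0.00815,0.0472,0],[-0.00815,0.0472,0],[-0.00815,0.0472,0],[-0.00815,0.0472,0],[-0.00815,0.0472,0],[-0.00815,0.0472,0],[0,0,0],[0,0,0]],"grip":[0.012,0.012,0.012,0.012,0.012,0.012,0.012,0.012,0.012,0.012,0.012,0.012]}'
python3 -c "
from h import *
f=snap('wrist','w14',(180,130,450,310),2.9)"
```

```text
clock: 19.7
eef_pos: [504.6, 50.2, 83.7]
eef_rot: [0.059, -0.085, 0.995, 0.003]
contact_force: [-1.6, -2.3, 2.0]
opening: 15.1
clock: 21.2
eef_pos: [514.1, 51.8, 82.3]
eef_rot: [-0.178, -0.084, 0.98, -0.017]
contact_force: [0.1, -1.9, 1.8]
opening: 15.4
```

View pics/w14.png

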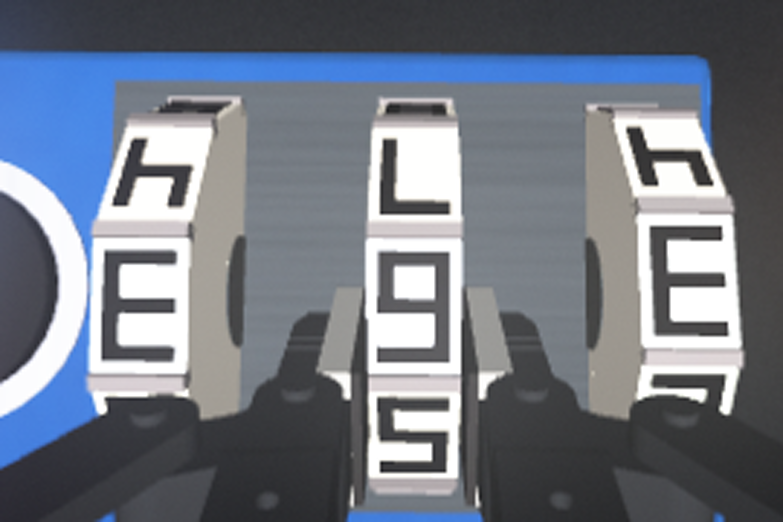

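```bash
python3 - <<'E'
from h import *; import pickle
f=pickle.load(open("pics/w14.pkl","rb")); p=(512.5,19,.171)
for y,uv,k in [(32,(415,230),6.5),(32,(415,384),5.5),(-14,(145,228),3.5),(-14,(138,383),2.5),(78,(685,205),3.5),(78,(690,356),2.5)]: print(y,k,wang(f,p,y,np.array(uv)/2.9+[180,130],k)/.6283)
# x sensitivity
print(wang(f,(514.5,19,.171),32,np.array((415,230))/2.9+[180,130],6.5)/.6283)
E
```

```text
32 6.5 6.061739186670967
32 5.5 6.057522449182147
-14 3.5 3.048300371878233
-14 2.5 3.050150962202937
78 3.5 2.8855715816213263
78 2.5 2.8652348095188445
5.981387421083145
```

```bash
python3 plan.py '[514.1,51.8,82.7]' .357 '(32,.357,70)' '(78,-.55,75)' '(78,-.55,20)'
```

```text
[531.2  54.7 129.6] d mm [17.1  2.9 46.9] turn [-0.  0.  0.]
[460.6  89.2 127.9] d mm [-70.6  34.5  -1.6] turn [ 0.154 -0.894 -0.   ]
[488.9  94.1  81.1] d mm [ 28.3   4.9 -46.9] turn [-0.  0.  0.]
```

```bash
python3 -m pendant '{"offset":[[0,0,0],[0,0,0],[0.0057,0.001,0.0157],[0.0057,0.001,0.0156],[0.0057,0.0009,0.0156],[-0.0101,0.005,0.008],[-0.0101,0.005,0.006],[-0.0101,0.0049,0.002],[-0.0101,0.0049,0],[-0.0101,0.0049,-0.004],[-0.0101,0.0049,-0.006],[-0.01,0.0049,-0.0076]],"turn":[[0,0,0],[0,0,0],[0,0,0],[0,0,0],[0,0,0],[0.022,-0.1277,0],[0.022,-0.1277,0],[0.022,-0.1277,0],[0.022,-0.1277,0],[0.022,-0.1277,0],[0.022,-0.1277,0],[0.022,-0.1277,0]],"grip":[0.022,0.03,0.03,0.03,0.03,0.03,0.03,0.03,0.03,0.03,0.03,0.03]}'
python3 -m pendant '{"offset":[[0,0,0],[0,0,0],[0,0,0],[0,0,0]],"turn":[[0,0,0],[0,0,0],[0,0,0],[0,0,0]],"grip":[0.03,0.03,0.03,0.03]}'
python3 -c "
from h import *
f=snap('wrist','w15')"
```

```text
clock: 22.75
eef_pos: [460.4, 90.4, 128.0]
eef_rot: [0.272, -0.082, 0.959, 0.022]
contact_force: [-1.0, 0.4, 1.2]
opening: 29.9
clock: 23.25
eef_pos: [463.0, 89.7, 130.7]
eef_rot: [0.27, -0.082, 0.959, 0.022]
contact_force: [-0.3, 0.1, -0.8]
opening: 30.2
```

View pics/w15.png

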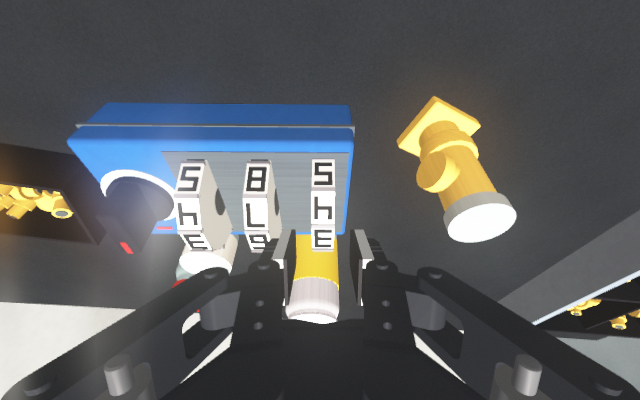

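```bash
python3 -m pendant '{"offset":[[0.0071,0.0012,-0.0117],[0.0071,0.0012,-0.0117],[0.0071,0.0012,-0.0117],[0.007,0.0013,-0.0118],[0,0,0],[0,0,0],[0,0,0]],"turn":[[0,0,0],[0,0,0],[0,0,0],[0,0,0],[0,0,0],[0,0,0],[0,0,0]],"grip":[0.03,0.03,0.03,0.03,0.03,0.03,0.03]}'
python3 -c "
from h import *
f=snap('wrist','w16',(180,130,450,310),2.9)"
```

```text
clock: 24.18
eef_pos: [489.3, 94.7, 81.6]
eef_rot: [0.27, -0.082, 0.959, 0.022]
contact_force: [-0.1, 0.9, -0.4]
opening: 29.8
```

View pics/w16.png

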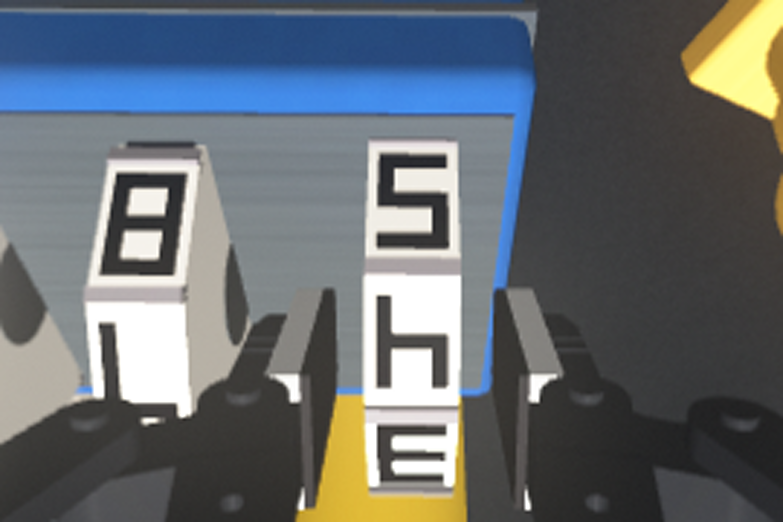

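```bash
python3 - <<'E'
from h import *; import pickle
f=pickle.load(open("pics/w16.pkl","rb")); p=(512.5,19,.171)
c=lambda uv:np.array(uv)/2.9+[180,130]
for y,uv,k in [(78,(413,267),4.5),(78,(413,413),3.5),(78,(413,490),2.5),(32,(138,294),7.5)]: print(y,k,[wang(f,q,y,c(uv),k)/.6283 for q in (p,(514.5,19,.171))])
E
```

```text
78 4.5 [np.float64(2.877290912001918), np.float64(2.8302422703748595)]
78 3.5 [np.float64(2.8528298589861696), np.float64(2.807796428004802)]
78 2.5 [np.float64(2.84657991564202), np.float64(2.71492790216202)]
32 7.5 [np.float64(6.04843734426242), np.float64(6.003771159495556)]
```

```bash
python3 -m pendant '{"offset":[[0,0,0],[0,0,0],[0.0008,0.00014,0.00048],[0.00082,0.00014,0.00044],[0.00084,0.00015,0.0004],[0.00086,0.00015,0.00036],[0.00088,0.00015,0.00031],[0.0009,0.00016,0.00027],[0.00091,0.00016,0.00022],[0.00092,0.00016,0.00018],[0.00093,0.00016,0.00014],[0.00093,0.00016,0.0001]],"turn":[[0,0,0],[0,0,0],[-0.00804,0.0466,0],[-0.00804,0.0466,0],[-0.00804,0.0466,0],[-0.00804,0.0466,0],[-0.00804,0.0466,0],[-0.00804,0.0466,0],[-0.00804,0.0466,0],[-0.00804,0.0466,0],[-0.00804,0.0466,0],[-0.00804,0.0466,0]],"grip":[0.022,0.012,0.012,0.012,0.012,0.012,0.012,0.012,0.012,0.012,0.012,0.012]}' 20
python3 -m pendant '{"offset":[[0.00093,0.00016,0.00005],[0.00093,0.00016,0],[0.00093,0.00016,-0.00004],[0.00093,0.00016,-0.00008],[0.00093,0.00016,-0.00013],[0,0,0],[0,0,0]],"turn":[[-0.00804,0.0466,0],[-0.00804,0.0466,0],[-0.00804,0.0466,0],[-0.00804,0.0466,0],[-0.00804,0.0466,0],[0,0,0],[0,0,0]],"grip":[0.012,0.012,0.012,0.012,0.012,0.012,0.012]}'
python3 -c "
from h import *
f=snap('wrist','w17',(180,130,450,310),2.9)"
```

```text
clock: 25.72
eef_pos: [497.5, 95.6, 84.0]
eef_rot: [0.036, -0.085, 0.996, 0.001]
contact_force: [-2.0, -1.7, 3.1]
opening: 15.0
clock: 26.6
eef_pos: [502.6, 96.5, 83.8]
eef_rot: [-0.08, -0.085, 0.993, -0.009]
contact_force: [-0.6, -2.0, 5.2]
opening: 15.6
```

View pics/w17.png

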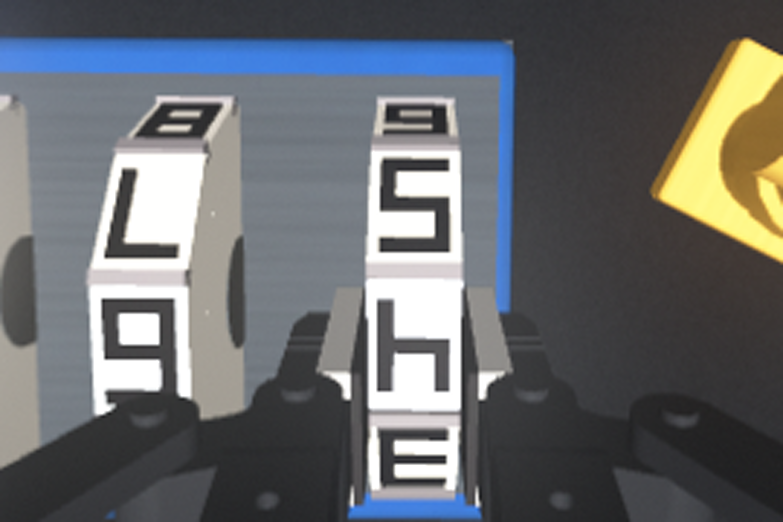

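```bash
python3 - <<'E'
from h import *; import pickle
f=pickle.load(open("pics/w17.pkl","rb")); p=(512.5,19,.171)
c=lambda uv:np.array(uv)/2.9+[180,130]
for y,uv,k in [(78,(415,145),5.5),(78,(415,270),4.5),(78,(415,418),3.5),(32,(160,146),7.5),(32,(140,276),6.5)]: print(y,k,[wang(f,q,y,c(uv),k)/.6283 for q in (p,(514.5,19,.171))])
E
```

```text
78 5.5 [np.float64(4.052849838876997), np.float64(3.9307641273636382)]
78 4.5 [np.float64(4.008162678056545), np.float64(3.9333992558450595)]
78 3.5 [np.float64(4.000009721086312), np.float64(3.910874096619869)]
32 7.5 [np.float64(6.063965889977353), np.float64(5.94320589999192)]
32 6.5 [np.float64(6.0463682928344245), np.float64(5.971988724016922)]
```

```bash
python3 -m pendant '{"offset":[[0,0,0],[0,0,0],[0.0026,0.0005,0.0165],[0.0026,0.0005,0.0165],[0.0026,0.0004,0.0165],[-0.0025,-0.021,0.011],[-0.0025,-0.021,0.011],[-0.0025,-0.021,0.011],[-0.0025,-0.02,0.011],[0,0,0],[0,0,0],[0,0,0]],"turn":[[0,0,0],[0,0,0],[0,0,0],[0,0,0],[0,0,0],[0.0068,-0.0394,0],[0.0068,-0.0394,0],[0.0068,-0.0394,0],[0.0068,-0.0394,0],[0,0,0],[0,0,0],[0,0,0]],"grip":[0.022,0.03,0.03,0.03,0.03,0.03,0.03,0.03,0.03,0.03,0.03,0.03]}'
python3 -c "
from h import *
f=snap('wrist','w18',(170,80,470,300),2.6)
snap('side','s18',(270,150,410,270),5)"
```

```text
clock: 28.15
eef_pos: [500.0, 16.1, 176.2]
eef_rot: [-0.002, -0.086, 0.996, -0.001]
contact_force: [0.1, -0.3, -0.6]
opening: 30.0
```

View pics/w18.png

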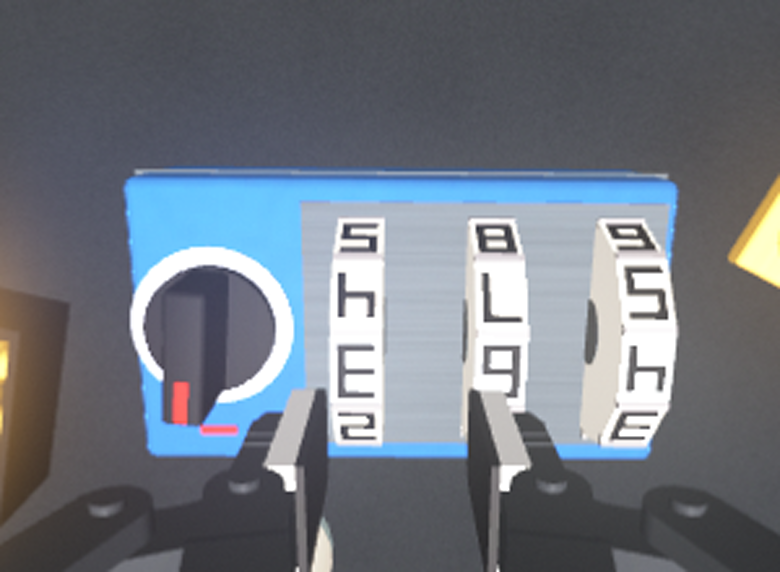

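View pics/s18.png

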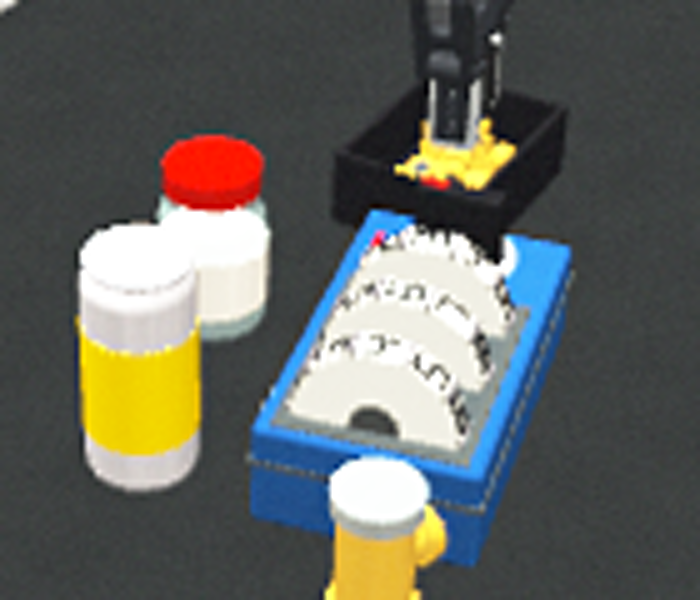

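```bash
python3 - <<'E'
from h import *; import pickle
f=pickle.load(open("pics/w18.pkl","rb")); p=(512.5,19,.171)
cv=lambda L:np.array(L)/2.6+[170,80]
P=[[-55,-100,60],[-55,100,60],[55,100,60],[55,-100,60]]
s=fit([(f,P,cv([[124,181],[677,182],[650,457],[150,456]]))],(507,18,.17)); print(s.x,s.fun.round(1))
for y,uv,k in [(78,(640,263),5.5),(78,(650,330),4.5),(32,(497,256),7.5),(32,(500,332),6.5),(-14,(358,255),4.5),(-14,(358,330),3.5),(-14,(357,407),2.5)]: print(y,k,[wang(f,q,y,cv([uv])[0],k)/.6283 for q in (p,s.x)])
# knob top bar: near/far ends
print(unproj(f,cv([[196,420]]),100), c2w(s.x,[[0,-70,85]]),c2w(p,[[0,-70,85]]), proj(f,c2w(s.x,[[23,-70,100],[-23,-70,100],[0,-70,66]]))*2.6-np.array([170,80])*2.6)
im=cv2.imread('pics/w18.png')
cv2.imwrite('pics/w18z.png',cv2.resize(im[195:455,100:480],None,fx=2.1,fy=2.1,interpolation=cv2.INTER_CUBIC))
E
```

```text
[5.12549934e+02 1.95223661e+01 1.70512397e-01] [-2.1 -1.   2.2 -1.1  1.4  1.7 -1.5  1.7]
78 5.5 [np.float64(4.151467234412906), np.float64(4.143187330464005)]
78 4.5 [np.float64(4.018879932476705), np.float64(4.012395592195654)]
32 7.5 [np.float64(6.041917455629297), np.float64(6.034193432543337)]
32 6.5 [np.float64(6.045282360232211), np.float64(6.0396276799295325)]
-14 4.5 [np.float64(3.027693440226546), np.float64(3.0210239919118553)]
-14 3.5 [np.float64(3.0235282197676585), np.float64(3.0186952145350388)]
-14 2.5 [np.float64(3.042364403069513), np.float64(3.0360484458493033)]
[[543.37986839 -43.24096609 100.        ]] [[524.42804717 -49.4624903   85.        ]] [[524.41174944 -49.97905643  85.        ]] [[187.82669245 429.16383392]
 [177.05226913 293.81164457]
 [209.30071044 331.74099591]]
```

View pics/w18z.png

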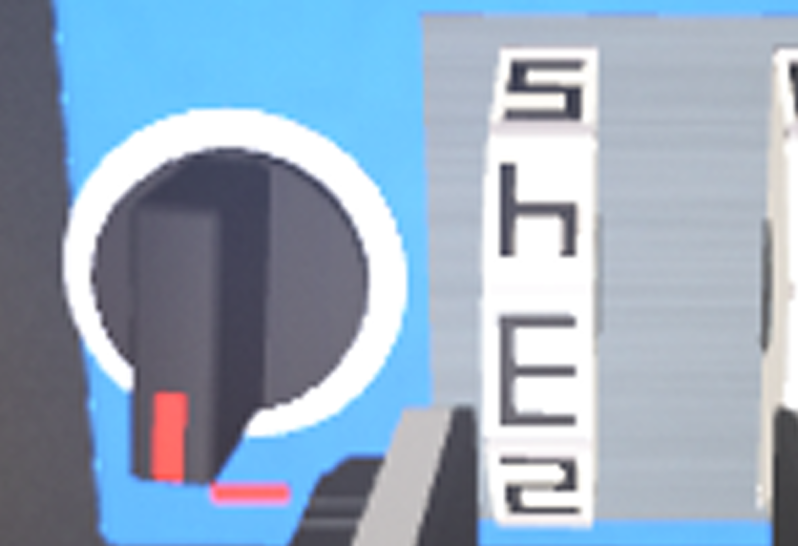

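```bash
python3 -m pendant '{"offset":[[0.0061,-0.0164,-0.008],[0.0061,-0.0164,-0.012],[0.0061,-0.0164,-0.016],[0.0061,-0.0165,-0.018],[0,0,0],[0,0,0],[0,0,0],[0,0,0]],"turn":[[0,0,0],[0,0,0],[0,0,0],[0,0,0],[0,0,0],[0,0,0],[0,0,0],[0,0,0]],"grip":[0.03,0.03,0.03,0.03,0.03,0.03,0.03,0.03]}'
python3 -c "
from h import *
f=snap('wrist','w19')"
```

```text
clock: 29.25
eef_pos: [524.8, -49.9, 123.6]
eef_rot: [-0.0, -0.086, 0.996, -0.002]
contact_force: [-0.1, -1.0, -1.1]
opening: 29.9
```

View pics/w19.png

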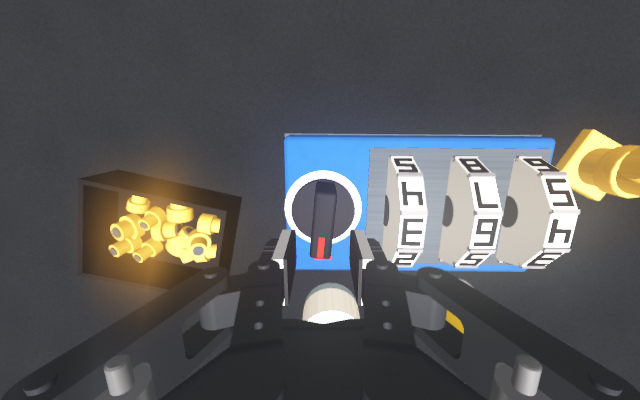

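```bash
python3 -m pendant '{"offset":[[0,0,-0.0125],[0,0,-0.0125],[0,0,-0.0125],[0,0,-0.0125],[0,0,0],[0,0,0],[0,0,0],[0,0,0]],"turn":[[0,0,0],[0,0,0],[0,0,0],[0,0,0],[0,0,0],[0,0,0],[0,0,0],[0,0,0]],"grip":[0.03,0.03,0.03,0.03,0.03,0.03,0.024,0.018]}' 20
python3 -m pendant '{"offset":[[0,0,0],[0,0,0],[0,0,0]],"turn":[[0,0,0],[0,0,0],[0,0,0]],"grip":[0.01,0.01,0.01]}' 60
```

```text
clock: 30.3
eef_pos: [524.9, -50.4, 73.4]
eef_rot: [-0.001, -0.085, 0.996, -0.002]
contact_force: [0.1, -0.4, -0.0]
opening: 17.8
clock: 30.68
eef_pos: [525.1, -50.0, 73.5]
eef_rot: [-0.0, -0.085, 0.996, -0.001]
contact_force: [0.2, 2.2, 3.8]
opening: 13.0
```

Gripped on the bar; now press down lightly and begin turning.

```bash
python3 -m pendant '{"offset":[[0,0,-0.001],[0,0,-0.001],[0,0,0]],"turn":[[0,0,0],[0,0,0],[0,0,0]],"grip":[0.01,0.01,0.01]}'
python3 -m pendant '{"offset":[[0,0,0],[0,0,0],[0,0,0],[0,0,0],[0,0,0]],"turn":[[0,0,-0.05],[0,0,-0.05],[0,0,-0.05],[0,0,-0.05],[0,0,0]],"grip":[0.01,0.01,0.01,0.01,0.01]}'
python3 -c "
from workcell import telemetry as t
print(t.get_obs()['torque'])
from h import *
f=snap('wrist','w20')"
```

```text
clock: 31.05
eef_pos: [525.1, -50.0, 73.4]
eef_rot: [0.0, -0.086, 0.996, -0.001]
contact_force: [-2.7, 3.9, 12.0]
opening: 13.0
clock: 31.68
eef_pos: [524.9, -50.2, 73.4]
eef_rot: [-0.0, 0.014, 1.0, -0.001]
contact_force: [-2.7, 2.1, 12.6]
opening: 13.1
[0.45764825 0.82352586 0.00550621]
```

View pics/w20.png

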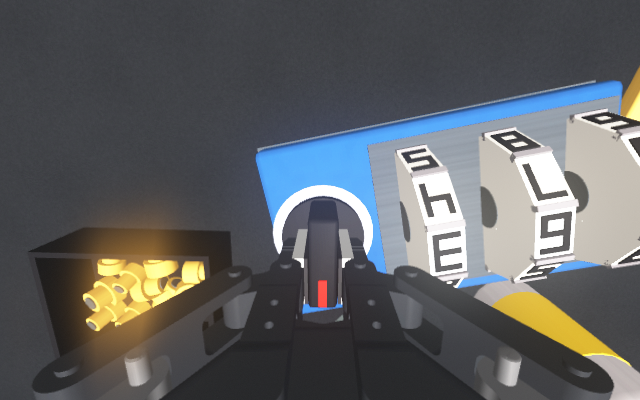

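```bash
python3 -m pendant '{"offset":[[0,0,0],[0,0,0],[0,0,0],[0,0,0],[0,0,0],[0,0,0],[0,0,0],[0,0,0],[0,0,0],[0,0,0],[0,0,0],[0,0,0]],"turn":[[0,0,-0.08],[0,0,-0.08],[0,0,-0.08],[0,0,-0.08],[0,0,-0.08],[0,0,-0.08],[0,0,-0.08],[0,0,-0.08],[0,0,-0.08],[0,0,-0.08],[0,0,-0.08],[0,0,-0.08]],"grip":[0.01,0.01,0.01,0.01,0.01,0.01,0.01,0.01,0.01,0.01,0.01,0.01]}'
python3 -m pendant '{"offset":[[0,0,0],[0,0,0]],"turn":[[0,0,0],[0,0,0]],"grip":[0.01,0.01]}'
python3 -c "
from workcell import telemetry as t
o=t.get_obs();print(o['torque'],o['eef_rot'])
from h import *
f=snap('side','s21',(270,150,410,270),5)"
```

```text
clock: 33.22
eef_pos: [524.3, -51.1, 73.4]
eef_rot: [-0.001, 0.475, 0.88, -0.001]
contact_force: [-4.6, -0.4, 13.0]
opening: 12.7
clock: 33.48
eef_pos: [524.3, -51.2, 73.4]
eef_rot: [-0.001, 0.475, 0.88, -0.001]
contact_force: [-4.8, 0.2, 12.2]
opening: 13.2
[ 0.06672823  1.02898712 -0.1753002 ] [-7.85398260e-04  4.74667926e-01  8.80163549e-01 -1.36776954e-03]
```

View pics/s21.png

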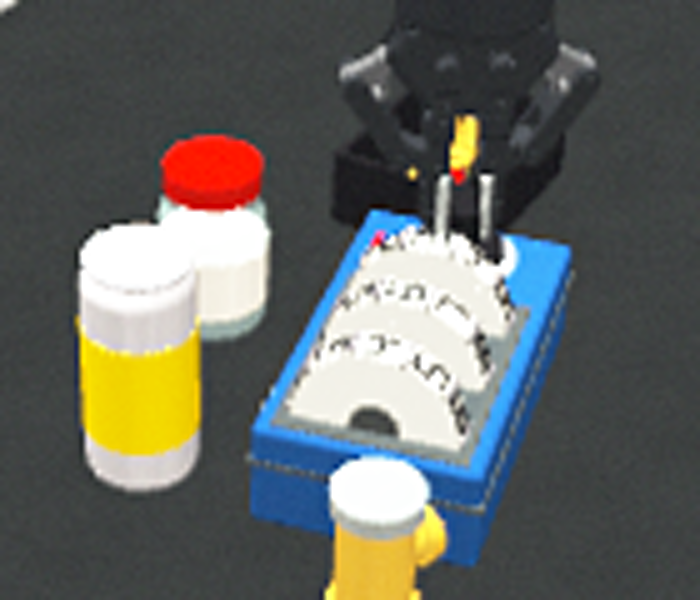

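```bash
python3 -m pendant '{"offset":[[0,0,0],[0,0,0],[0,0,0],[0,0,0],[0,0,0],[0,0,0]],"turn":[[0,0,-0.03],[0,0,-0.03],[0,0,-0.03],[0,0,-0.03],[0,0,0],[0,0,0]],"grip":[0.01,0.01,0.01,0.01,0.01,0.01]}'
python3 -c "
from workcell import telemetry as t
o=t.get_obs();print(o['torque'],o['joint_efforts'].round(2))"
python3 -m pendant '{"offset":[[0,0,0],[0,0,0],[0,0,0]],"turn":[[0,0,-0.02],[0,0,0],[0,0,0]],"grip":[0.01,0.01,0.01]}'
python3 -c "
from workcell import telemetry as t
o=t.get_obs();print(o['torque'],o['joint_efforts'].round(2),o['eef_rot'])"
python3 -m pendant '{"offset":[[0,0,0],[0,0,0],[0,0,0]],"turn":[[0,0,-0.015],[0,0,0],[0,0,0]],"grip":[0.01,0.01,0.01]}'
python3 -c "
from workcell import telemetry as t
o=t.get_obs();print(o['torque'],o['joint_efforts'].round(2),o['eef_rot'])
from h import *
f=snap('wrist','w22')"
```

```text
clock: 34.28
eef_pos: [524.2, -51.2, 73.4]
eef_rot: [-0.001, 0.526, 0.85, -0.001]
contact_force: [-6.0, -0.4, 13.4]
opening: 13.0
[0.08673497 1.123516   0.06145929] [  0.22 -28.4   27.62  -2.06   0.31   0.05]
clock: 34.65
eef_pos: [524.2, -51.2, 73.4]
eef_rot: [-0.001, 0.535, 0.845, -0.001]
contact_force: [-5.7, -0.6, 12.0]
opening: 13.2
[0.06194256 1.12089722 0.13849866] [  0.2  -28.39  27.63  -2.08   0.33   0.1 ] [-8.05143441e-04  5.34681645e-01  8.45052023e-01 -1.40330607e-03]
clock: 35.02
eef_pos: [524.2, -51.2, 73.4]
eef_rot: [-0.001, 0.54, 0.841, -0.001]
contact_force: [-5.3, -0.8, 12.7]
opening: 13.2
[0.0098279  1.06234539 0.46107671] [ -0.03 -28.38  27.63  -2.09   0.38   0.43] [-7.85570633e-04  5.40473549e-01  8.41359304e-01 -1.49878991e-03]
```

View pics/w22.png

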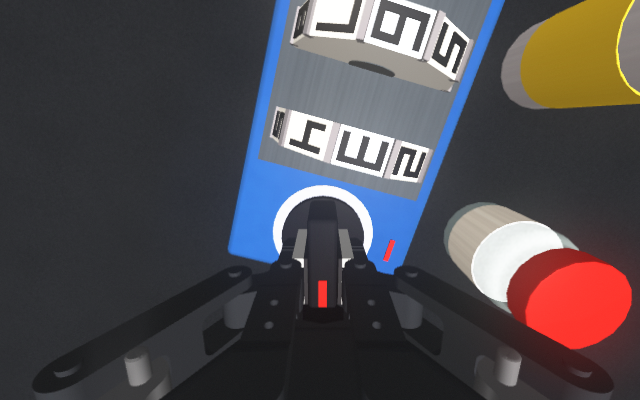

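```bash
python3 -m pendant '{"offset":[[0,0,0.001],[0,0,0],[0,0,0],[0,0,0],[0,0,0.015],[0,0,0.015],[0,0,0.02],[0,0,0.025],[0,0,0.025],[-0.005,0,0.02],[0,0,0],[0,0,0]],"turn":[[0,0,0],[0,0,0],[0,0,0],[0,0,0],[0,0,0],[0,0,0],[0,0,0],[0,0,0],[0,0,0],[0,0,0],[0,0,0],[0,0,0]],"grip":[0.01,0.018,0.026,0.03,0.03,0.03,0.03,0.03,0.03,0.03,0.03,0.03]}' 20
python3 -m pendant '{"offset":[[-0.03,0.01,0.005],[-0.03,0.01,0.005],[-0.03,0.01,0.005],[-0.03,0.01,0.005],[-0.03,0.01,0.005],[0,0,0],[0,0,0]],"turn":[[0,0,0.18],[0,0,0.18],[0,0,0.18],[0,0,0.18],[0,0,0.18],[0,0,0],[0,0,0]],"grip":[0.03,0.03,0.03,0.03,0.03,0.03,0.03]}' 
python3 -m pendant '{"offset":[[-0.02,0.05,0.005],[-0.02,0.05,0.005],[-0.02,0.05,0.005],[-0.02,0.05,0.005],[-0.02,0.05,0.005],[0,0,0],[0,0,0]],"turn":[[0,0,0],[0,0,0],[0,0,0],[0,0,0],[0,0,0],[0,0,0],[0,0,0]],"grip":[0.03,0.03,0.03,0.03,0.03,0.03,0.03]}' 
python3 -c "
from h import *
snap('side','s23',(270,150,410,270),5)
snap('top','t23',(230,170,400,300),4.6)"
```

```text
clock: 36.58
eef_pos: [519.5, -50.3, 191.7]
eef_rot: [-0.002, 0.541, 0.841, -0.0]
contact_force: [0.2, -1.0, 0.1]
opening: 29.8
clock: 37.45
eef_pos: [369.6, -0.3, 215.9]
eef_rot: [-0.002, 0.122, 0.993, -0.001]
contact_force: [-0.2, 0.2, 0.6]
opening: 30.1
clock: 38.33
eef_pos: [269.7, 249.7, 241.0]
eef_rot: [-0.002, 0.121, 0.993, -0.002]
contact_force: [1.1, -1.1, 0.6]
opening: 30.2
```

View pics/t23.png

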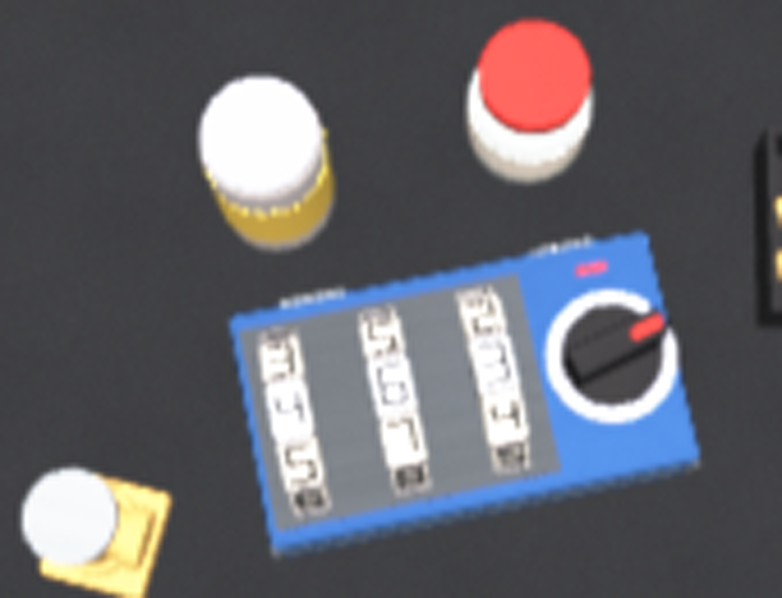

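View pics/s23.png

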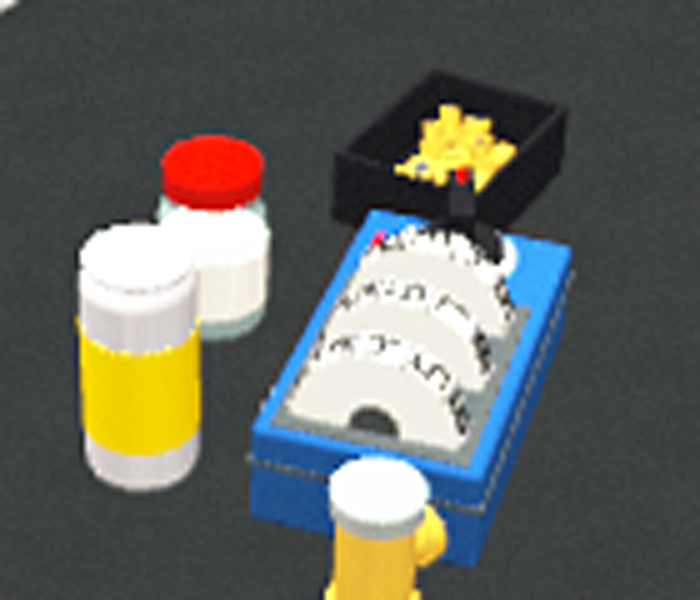

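```bash
python3 - <<'E'
from h import *; import pickle
f=pickle.load(open("pics/t23.pkl","rb"))
cv=lambda L:np.array(L)/4.6+[230,170]
P=[[55,100,60],[55,-100,60],[-55,-100,60],[-55,100,60]]
s=fit([(f,P,cv([[233,320],[645,236],[700,461],[275,540]]))],(507,18,.17)); print(s.x,s.fun.round(1))
im=cv2.imread("pics/t23.png"); cv2.imwrite("pics/t23k.png",cv2.resize(im[270:440,530:700],None,fx=4,fy=4))
cv2.imwrite("pics/t23w.png",cv2.resize(im[270:530,230:550],None,fx=2.3,fy=2.3))
for k in (1.1,1.2,1.3): print(k,proj(f,c2w(s.x,[[d*np.cos(k),-70-d*np.sin(k),100] for d in (-23,23)]))*4.6-np.array([230,170])*4.6)
E
```

```text
[5.11538025e+02 1.79749571e+01 1.55336748e-01] [-0.9 -1.5  1.1 -1.1  0.8  0.3 -0.9  2.1]
1.1 [[580.34864269 375.21081236]
 [660.62479029 311.35911579]]
1.2 [[577.24651463 370.97687909]
 [663.74751738 315.52998813]]
1.3 [[574.58270688 366.46878572]
 [666.44426088 319.98062205]]
```

View pics/t23k.png

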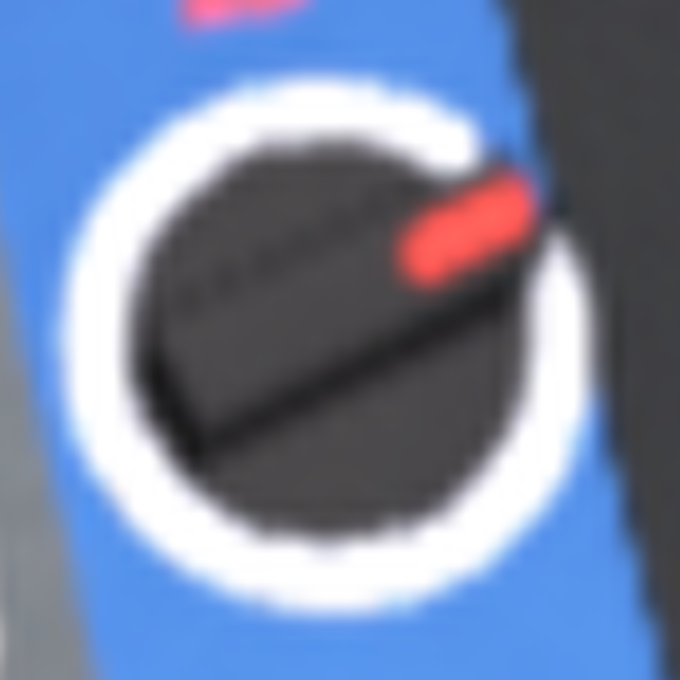

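View pics/t23w.png

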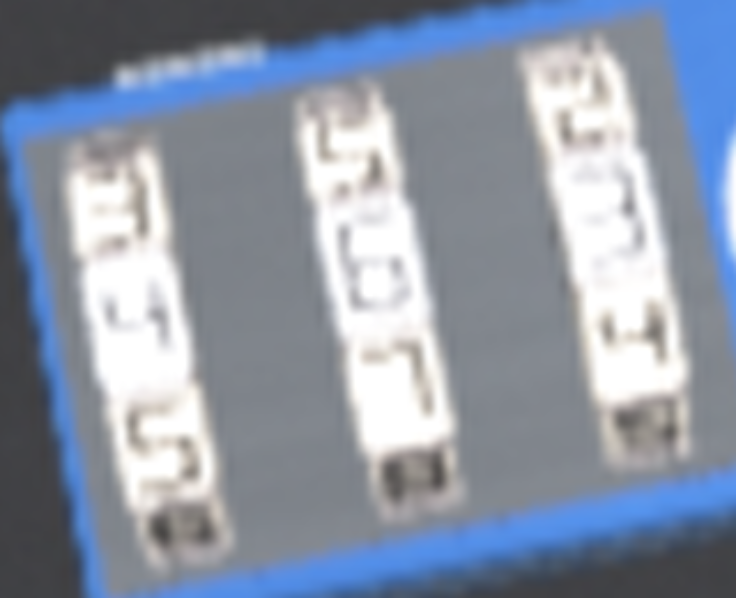

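```bash
python3 -c "
from workcell import order; print(order.sign_off())"
```

```text
the job is handed in; nothing more can be done
None
```

I set the three wheels to 4, 6, 3, then turned the latch knob clockwise to its stop and handed the job in at about 38 s. The case slid about 4–5 mm backwards along the way.

- **Wheels:** I rolled them by pinching and swinging each one. The last close views put them at about 4.0, 6.04 and 3.03 digits, within roughly 0.03 rad of square. One edge reading on the left wheel gave 4.15, against 4.0 from the others. The final overhead picture shows 4, 6, 3 on top.
- **Knob:** I turned it about 1.31 rad while pressing down with about 12 N. The turning torque jumped to 0.46 N m at the end, which is the stop. The final picture shows the bar where 1.3 rad should put it.
- **What went wrong:** My first swing, on the right wheel, was too fast. It lifted the case slightly, and the slide happened then. I lowered the case again and made the remaining swings slowly. I did not push it back. The side and wrist views showed no further movement of the case. The final overhead fit reads about 0.015 rad less yaw than the wrist views, which I put down to corner-reading error.
- **Bystanders:** The can, valve, jar and bin look unmoved in the last pictures. I judged this by eye and did not measure it.

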